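# Test stick out of the crowded caddy

### The job

The metal detector check is due: lay the test stick flat in the pocket of the white sled. It lies low in the metal caddy, hemmed in between the radio and the stapler, with the plaster dispenser box close against the radio, so first set those three down on the steel side tray. When the stick is in the sled, put the radio, the stapler and the plaster box back in their own bays of the caddy, each upright and seated on the caddy's plate; leave the things at the back of the worktop where they are.

Things in the scene. Friction and masses are not known exactly. Their poses are not given: they have to be found in the camera images.
- caddy: fixed metal caddy, plate 233 (x) x 226 (y) x 4 mm, 12 mm rims at x = +-115, low wire dividers (top at z = 13). Origin: underside centre; x across the four bays, y along. Bay centres (x, y) mm: plaster box (-77.5, 37.5), radio (-3.5, 37.5), stick (48, 0), stapler (88.5, 0); play 7 to each side, 12 at each end (stick 2, 8). Dividers at x = -40.5, 33.5, 62.5 stand only at |y| > 52; between is bare plate
- radio_mid (a point): black hand radio lying on its back; body 56 mm (own x, grasp across this) x 113 mm (own y) x 32 mm high, with a thin aerial out of the -y end, 75 mm long. This point is the centre of the body, 16 mm above its underside
- stapler_mid (a point): stapler lying on its base: base 34 mm wide (own x, grasp across this), 135 mm long (own y), 46 mm high; its upper arm, from 24 to 46 mm above the underside, is 20 mm wide and does not move. This point is half-way up, 23 mm above the underside, in the middle of its length
- stick_mid (a point): flat metal detector test stick, 22 mm wide (own x, grasp across this), 150 mm long (own y), 9 mm thick, lying in the caddy with its top 13 mm above the worktop. This point is its centre
- side_tray: fixed empty steel tray, 310 (x) x 220 (y) mm, floor 3 mm above the worktop, rim 13 mm high round all four sides. Origin: centre of its underside; the usable floor is 300 x 210 mm
- sled: fixed white plastic sled, 92 (x) x 214 (y) mm, top face 8 mm above the worktop. Origin: centre of its underside. The pocket for the test stick is in the middle of the top: 40 mm (x) x 168 mm (y), marked off by 8 mm high walls at its two ends only (where |y| is over 55 mm); the stick lies on the top face with its length along the sled's y, either way round
- plaster_mid (a point): plaster dispenser: upright white plastic box with a lid, 56 mm (own x, grasp across this) x 112 mm (own y) x 90 mm high, 0.25 kg, a dark slot in its -y end. This point is its centre, 45 mm above its underside. It stands with its length along the caddy's y; either way round will do, for the radio and stapler too
Not all that is in view belongs to the job. Of the things that look like the part that bears plaster_mid, the larger one is meant.

How it is judged:
By the outcome, as a careful person would: the job done as asked, in the order asked, and still so for the second after the job is handed in, with the robot touching nothing.
It also fails if it takes over 138 s, if anything falls off the work surface, if the arm or the gripper's body presses on something with over 40 N, if the wrist force passes 120 N, or if a joint passes its speed limit or range.

### The arm

A 6-joint arm with a two-finger parallel gripper is mounted at the origin on a cart in front of the work surface, level with it; the furniture and walls round the work are solid. World frame = base frame: x ahead of the robot, y to its left, z up, the work surface at z = 0. Lengths are in mm, angles in rad, forces in N, time in s.
With the tool pointing down it reaches from about 275 to 1000 mm from the base axis. Payload 8.4 kg.
Tool frame: the origin (TCP) lies midway between the tips of the shut fingers; the grasp point (between the pads) lies 19 mm behind it; z points along the fingers, y is the line along which they close (so a half turn about z gives the same grasp; the last joint's range is limited). The gripper opens to 85 mm and grips with 20 to 120 N. Pads are 22 mm wide; open, the fingers measure 114 mm over their backs; the gripper's body (76 mm by 85 mm) begins 54 mm behind the grasp point. The pads swing forward as they close: fully open they stand 13 mm farther back than shut.
Start: joints at [-0.002, 0.353, 1.633, -0, 1.155, -0.002], TCP at [625.002, -0, 231.281] pointing down, gripper open.
Joint ranges: [-2.63, 2.63], [-0.92, 2.1], [0.06, 2.66], [-1.3, 4.44], [0, 2.69], [-3.02, 3.02]. Speed limits (rad/s): [2.22, 2.22, 2.79, 3.14, 3.14, 3.14].

### API

Orientations are given as [roll, pitch, yaw] about the fixed x, y, z axes, in that order (R = Rz(yaw) Ry(pitch) Rx(roll)).
In Python, from rig import r, imaging gives the robot as it stands. The module is installed in compiled form; this text tells all that it offers.
- The arm moves only by the tool arm_command, never from a script. Its argument "deltas" is a list of rows, each an object of numbers: "hand": the finger opening in mm, from 0 to 85.4; "tx", "ty", "tz": the shift along the tool's x, y, z in mm; "wx", "wy", "wz": the turn, a rotation vector about the tool's x, y, z in rad. A call has 1 to 8 rows; each row shifts and turns the commanded pose from where the row before left it, along the tool's axes as they then stand; what a row does not reach is not made up. A row lasts 1/8 s, in which the tool goes at most 62.5 mm and 10.7 degrees, less where a joint would pass 70% of its speed; a pose out of reach is approached as far as the arm can. A call with a gripper value outside its range is refused whole. The fingers move at their own pace and stop on an object; "squeeze" is the grip in N (left out, the last holds). Time passes only in rows, so rows that do not move let the fingers close. It gives the time, the measured TCP pose, the force, the opening and the grip force at its end, in the units of the state.
- r.sense(): the state, without advancing time (a new reading comes with each control period).
- imaging.grab_frame(name): name is "scene" or "side" or "wrist"; returns a dict with "image" (400x640x3 uint8, red, green, blue), "mtx" (3x3 intrinsics, pixels), "world_to_cam" (4x4, takes a point from world to camera coordinates). Camera axes: x right, y up, looking along -z (the intrinsics and any distortion apply to the point x, -y, -z); pixel columns grow to the right and rows downward; lengths in mm; the calibration is good to about 2 mm. A picture is of the moment at which its call begins. There is no depth.
- r.sign_off(): hands the job in; it is judged then, once.
The state is a dict: "clock": time; "qpos": joint angles; "qvel": joint speeds; "joint_efforts": joint torques, N m; "eef_pos": TCP position; "tcp_rot": TCP orientation; "contact_force": force on the tool from outside, world axes, zero at the start; "wrist_torque": the same for the moment, N m; "opening": opening from 0.0 (shut) to 1.0 (fully open); "grasp_force": force on a finger pad.
Only numpy, scipy, OpenCV 4.12 (cv2) and the standard library are available. Lean on these libraries where they do the work, as an engineer would, in place of code of your own. Each camera call takes 0.05 s, during which the arm holds its last target. There are 200 camera calls.

## Working session

There is one attempt and no reset: what is moved stays moved. The work goes in short steps, Python scripts to look and compute and a tool call to move; the robot and the scene stay as the last step left them, time stands still between calls to the robot, and variables do not carry over. Pictures are saved under pics/ and viewed, at most 14 in all, crops included, and the job is handed in when it is done.

Besides the shell and the picture viewer there is one more tool, called as a command line: name --argument value ..., lists and objects as JSON in quotes. arm_command: Moves the arm, as the interface text tells. Its arguments: {"type":"object","properties":{"deltas":{"type":"array"},"squeeze":{"type":"number"}},"required":["deltas"]}

```bash
mkdir -p pics; cat > h.py <<'E'
import numpy as np, cv2
from rig import r, imaging
def shot(name,fn,scale=1,crop=None):
    f=imaging.grab_frame(name); im=f["image"][:,:,::-1]
    if crop: im=im[crop[1]:crop[3],crop[0]:crop[2]]
    if scale!=1: im=cv2.resize(im,None,fx=scale,fy=scale,interpolation=cv2.INTER_CUBIC)
    cv2.imwrite("pics/"+fn,im); np.savez("pics/"+fn[:-4]+".npz",image=f["image"],K=f["mtx"],T=f["world_to_cam"]); return f
def load(fn):
    d=np.load("pics/"+fn+".npz"); return d["K"],d["T"]
def proj(fn,p):
    K,T=load(fn); p=np.atleast_2d(np.array(p,float)); c=p@T[:3,:3].T+T[:3,3]
    q=np.c_[c[:,0],-c[:,1],-c[:,2]]@K.T; return q[:,:2]/q[:,2:]
def back(fn,uv,z):
    K,T=load(fn); uv=np.atleast_2d(uv); d=np.c_[uv,np.ones(len(uv))]@np.linalg.inv(K).T
    d=np.c_[d[:,0],-d[:,1],-d[:,2]]@T[:3,:3]; o=-T[:3,:3].T@T[:3,3]
    return (o+d*((z-o[2])/d[:,2])[:,None])[:,:2] if np.ndim(z)==0 else (o+d*((np.array(z)-o[2])/d[:,2])[:,None])[:,:2]
E
python3 - <<'E'
from h import *
for n in("scene","side","wrist"):
    f=shot(n,n+"0.png",1.25); T=f["world_to_cam"]; print(n,-T[:3,:3].T@T[:3,3],f["mtx"][0])
print(r.sense())
E
```

```text
scene [  55.13233914 -355.5333833   679.26312025] [374.10945259   0.         318.57385599]
side [  160.53439508 -1166.09825805   569.45414772] [434.76444061   0.         321.26927142]
wrist [624.99877635  76.88310856 372.60890767] [327.41155647   0.         313.76149699]
{'clock': 0.15, 'qpos': array([-2.44575048e-03,  3.53482100e-01,  1.63395377e+00,  7.60851604e-06,
        1.15517628e+00, -2.39025368e-03]), 'qvel': array([ 7.21684606e-05, -1.86765534e-03, -6.36747771e-04,  3.73102343e-04,
        7.13260174e-05,  3.56217698e-04]), 'joint_efforts': array([-7.39769093e-04, -6.05638933e+01, -3.42338884e+01, -2.29960733e-05,
        6.16452831e-03, -4.00942213e-05]), 'eef_pos': array([ 6.24650019e+02, -2.53511800e-02,  2.30742559e+02]), 'tcp_rot': array([-3.14057318e+00, -9.39445629e-06,  1.57073775e+00]), 'contact_force': array([-0.01865255,  0.90289406, -0.6945991 ]), 'wrist_torque': array([-0.03028131,  0.01562982,  0.01124345]), 'grasp_force': 0.0, 'opening': 1.0045254323327149}
```

View pics/scene0.png

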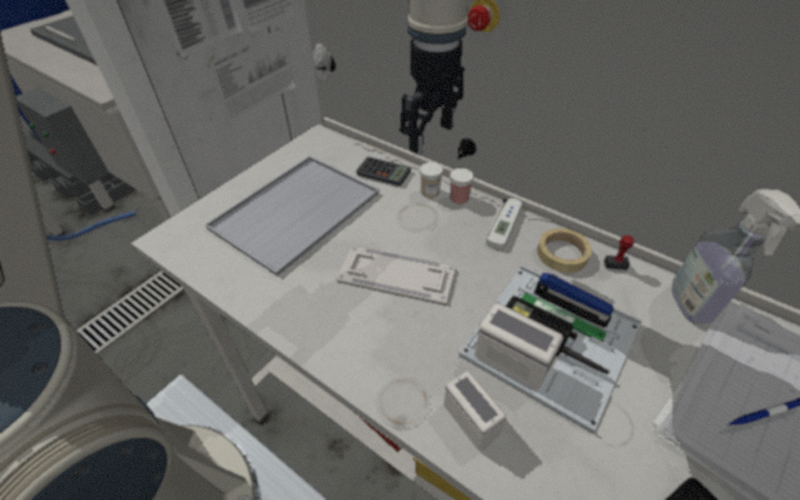

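View pics/side0.png

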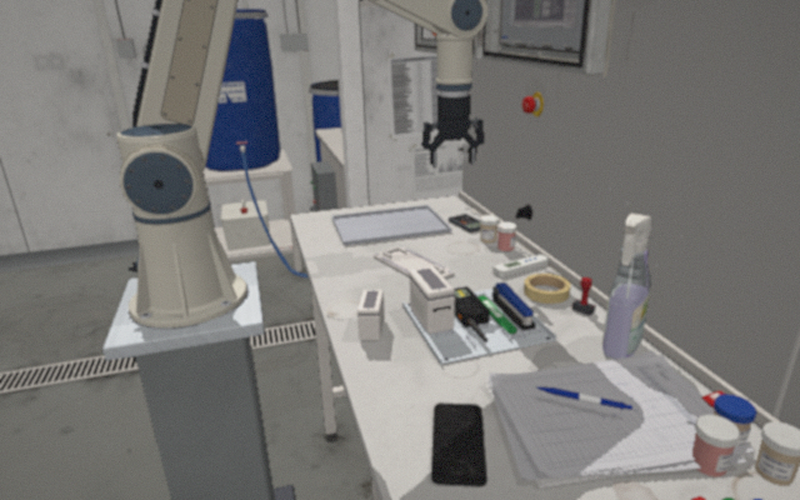

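View pics/wrist0.png

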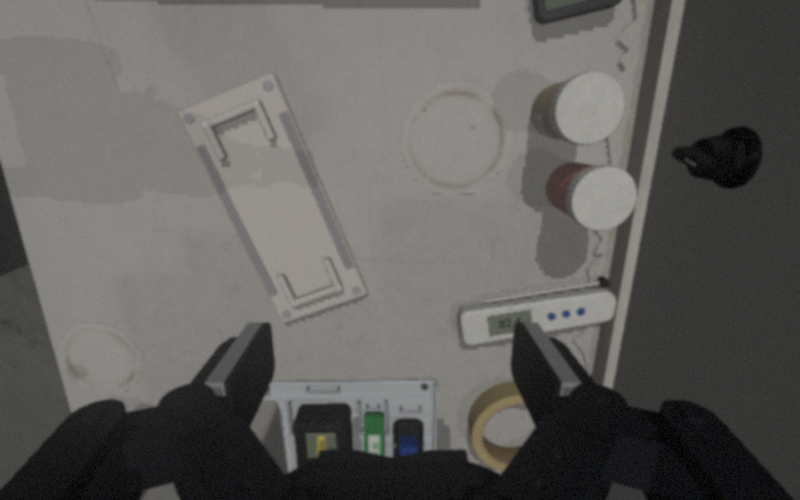

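The scene shows the tray at the far left (208-378, 160-268), the sled at (340-458, 250-300) and the caddy at (462-640, 270-428). The plaster box, radio, green stick and blue stapler stand in the caddy. The smaller decoy box is at (475, 405), outside it. The wrist view shows the sled tilted at (180-367, 74-323).

```bash
python3 - <<'E'
from h import *
np.set_printoptions(precision=1,suppress=True)
s=1/1.25
def fit(n,pts,z):
    b=back(n,np.array(pts)*s,z); c,sz,a=cv2.minAreaRect(b.astype(np.float32)); print(n,b.tolist(),"rect",c,sz,a)
fit("scene0",[(313,160),(378,193),(278,268),(208,224)],13)
fit("side0",[(333,217),(437,207),(449,229),(341,243)],13)
fit("wrist0",[(180,112),(272,74),(367,295),(287,323)],8)
fit("scene0",[(522,270),(640,320),(598,428),(462,352)],8)
print(back("wrist0",np.array([(437,381),(280,381)])*s,8))
print("plaster top",back("scene0",np.array([(498,306),(564,332),(551,362),(481,337)])*s,90))
print("decoy top",back("scene0",np.array([(445,382),(468,373),(504,412),(484,430)])*s,75))
E
```

```text
scene0 [[686.5908172333486, 373.20229152210715], [679.4118150222506, 167.64302420637085], [391.8497496472871, 185.02033983939367], [392.1463568020379, 395.10603859278757]] rect (535.7791137695312, 281.37451171875) (209.72103881835938, 300.4628601074219) 86.54183197021484
side0 [[393.1601116853685, 381.9589291645175], [719.9245755144603, 360.2014720472125], [685.9956754652101, 168.9470225756495], [377.5713047939071, 170.57076702736435]] rect (548.7479248046875, 265.3861389160156) (211.95677185058594, 328.9982604980469) 86.19061279296875
wrist0 [[445.55548671679514, 84.40096423833523], [525.9031260442122, 114.07708795431193], [600.5080080124358, -83.45001928582846], [520.8228246877279, -113.53403886326916]] rect (523.03173828125, 0.47548675537109375) (85.65060424804688, 211.77398681640625) 20.691265106201172
scene0 [[662.5035525062349, -192.38319601690108], [676.3264901291122, -407.6808960226244], [449.1638100174557, -415.9933017038994], [442.315140803484, -191.97637652170212]] rect (559.3416748046875, -300.51177978515625) (227.3105926513672, 224.12159729003906) 1.7511056661605835
[[ 671.4 -180.3]
 [ 508.4 -180.4]]
plaster top [[ 498.5 -215.1]
 [ 512.9 -317. ]
 [ 454.6 -321.9]
 [ 433.2 -221.6]]
decoy top [[ 348.2 -213.8]
 [ 379.2 -232.8]
 [ 357.5 -301. ]
 [ 320.3 -291.3]]
```

arm_command --deltas '[{"tx": -55, "ty": -10}, {"tx": -55, "ty": -10}, {"tx": -55, "ty": -10}, {"tx": -55, "ty": -10}, {"tx": -55, "ty": -10}, {"tx": -55, "ty": -10}, {"tx": -55, "ty": -10}, {}]'

```text
schema error: expected keys hand, tx, ty, tz, wx, wy, wz
```

```bash
python3 -c "
from h import *
shot('wrist','w1.png',1.25); s=r.sense(); print(s['eef_pos'],s['tcp_rot'])"
```

```text
[6.24721427e+02 5.93907845e-04 2.30846101e+02] [-3.14077151e+00  8.90373474e-07  1.57078621e+00]
```

View pics/w1.png

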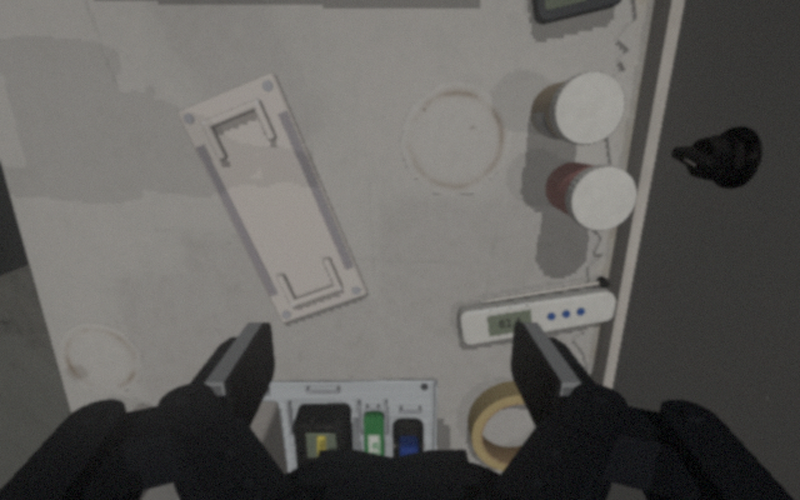

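The rows were refused because every key must be given, so nothing moved and this is the same view as before.

arm_command --deltas '[{"hand": 85, "tx": -55, "ty": -10, "tz": 0, "wx": 0, "wy": 0, "wz": 0}, {"hand": 85, "tx": -55, "ty": -10, "tz": 0, "wx": 0, "wy": 0, "wz": 0}, {"hand": 85, "tx": -55, "ty": -10, "tz": 0, "wx": 0, "wy": 0, "wz": 0}, {"hand": 85, "tx": -55, "ty": -10, "tz": 0, "wx": 0, "wy": 0, "wz": 0}, {"hand": 85, "tx": -55, "ty": -10, "tz": 0, "wx": 0, "wy": 0, "wz": 0}, {"hand": 85, "tx": -55, "ty": -10, "tz": 0, "wx": 0, "wy": 0, "wz": 0}, {"hand": 85, "tx": -55, "ty": -10, "tz": 0, "wx": 0, "wy": 0, "wz": 0}, {"hand": 85, "tx": 0, "ty": 0, "tz": 0, "wx": 0, "wy": 0, "wz": 0}]'

```text
clock: 1.2
eef_pos: [553.7, -388.6, 230.8]
tcp_rot: [-3.141, 0.001, 1.567]
contact_force: [0.1, -0.0, -0.7]
opening: 0.993
grasp_force: 0.0
```

```bash
python3 -c "
from h import *
shot('wrist','w2.png',1.25); s=r.sense(); print(s['eef_pos'],s['tcp_rot'])"
```

```text
[ 554.17157125 -386.37417479  230.69639544] [-3.14099550e+00 -5.76881215e-04  1.56789817e+00]
```

View pics/w2.png

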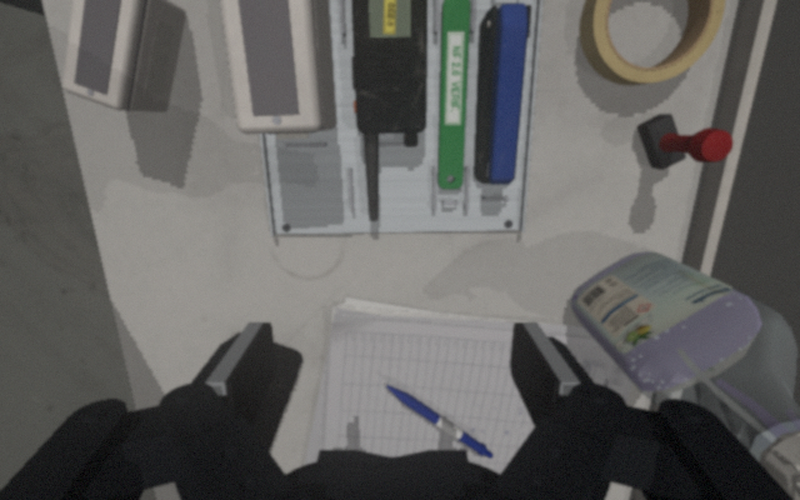

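This view shows the lower half of the caddy (275-520, 0-235), with the plaster box, radio, stick and stapler cut off at the top edge. I need to move about 100 mm in +y.

arm_command --deltas '[{"hand": 85, "tx": 50, "ty": 0, "tz": 0, "wx": 0, "wy": 0, "wz": 0}, {"hand": 85, "tx": 50, "ty": 0, "tz": 0, "wx": 0, "wy": 0, "wz": 0}, {"hand": 85, "tx": 0, "ty": 0, "tz": 0, "wx": 0, "wy": 0, "wz": 0}, {"hand": 85, "tx": 0, "ty": 0, "tz": 0, "wx": 0, "wy": 0, "wz": 0}]'

```text
clock: 1.75
eef_pos: [555.4, -284.0, 231.5]
tcp_rot: [3.141, 0.0, 1.573]
contact_force: [0.1, 0.3, 1.1]
opening: 0.992
grasp_force: 0.0
```

```bash
python3 -c "
from h import *
shot('wrist','w3.png',1.25); s=r.sense(); print(s['eef_pos'],s['tcp_rot'])"
```

```text
[ 555.34360879 -284.69310646  231.46903112] [3.14127083e+00 3.11485210e-04 1.57170158e+00]
```

View pics/w3.png

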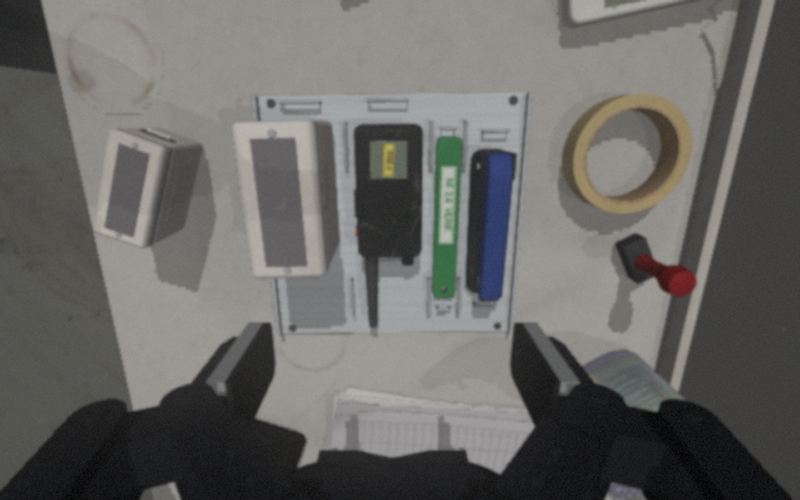

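The caddy fills (257-527, 94-336). The plaster top is at (233-323, 121-276), the radio at (355-421, 125-257), the stick at (433-461, 138-297) and the stapler arm at (479-513, 153-299).

```bash
cat >> h.py <<'E'
np.set_printoptions(precision=1,suppress=True)
def fit(n,pts,z,lab=""):
    b=back(n,np.array(pts)/1.25,z); m=(b[0]+b[1])/2-(b[2]+b[3])/2
    w=(np.linalg.norm(b[1]-b[0])+np.linalg.norm(b[3]-b[2]))/2
    print(lab,"centre",b.mean(0),"yaw(deg)",round(np.degrees(np.arctan2(-m[0],m[1])),1),"w,l",round(w,1),round(np.linalg.norm(m),1))
E
python3 - <<'E'
from h import *
n="w3"
for z in(4,12): fit(n,[(257,96),(527,94),(511,331),(281,336)],z,"caddy")
fit(n,[(233,123),(312,121),(323,276),(253,276)],94,"plaster")
fit(n,[(357,126),(421,125),(418,257),(360,252)],36,"radio")
fit(n,[(436,138),(461,138),(456,297),(433,296)],13,"stick")
fit(n,[(486,153),(513,153),(500,299),(479,298)],50,"stapler arm")
print(back(n,np.array([(403,262),(452,300),(436,218),(456,218)])/1.25,13))
E
```

```text
caddy centre [ 557.8 -298.9] yaw(deg) 1.1 w,l 230.5 226.1
caddy centre [ 557.8 -296.9] yaw(deg) 1.1 w,l 225.6 221.2
plaster centre [ 478.8 -261.4] yaw(deg) 1.2 w,l 51.4 107.4
radio centre [ 553.4 -263.9] yaw(deg) 0.0 w,l 50.5 107.1
stick centre [ 605.1 -293.9] yaw(deg) 1.0 w,l 21.7 146.6
stapler arm centre [ 639.3 -291.5] yaw(deg) 0.6 w,l 19.5 122.3
[[ 566.2 -332.3]
 [ 613.7 -370.8]
 [ 595.6 -290.3]
 [ 613.6 -290.3]]
```

arm_command --deltas '[{"hand": 85, "tx": 11.5, "ty": -38, "tz": 0, "wx": 0, "wy": 0, "wz": -0.02}, {"hand": 85, "tx": 11.5, "ty": -38, "tz": 0, "wx": 0, "wy": 0, "wz": 0}, {"hand": 85, "tx": 0, "ty": 0, "tz": 36, "wx": 0, "wy": 0, "wz": 0}, {"hand": 85, "tx": 0, "ty": 0, "tz": 40, "wx": 0, "wy": 0, "wz": 0}, {"hand": 85, "tx": 0, "ty": 0, "tz": 40, "wx": 0, "wy": 0, "wz": 0}, {"hand": 85, "tx": 0, "ty": 0, "tz": 40, "wx": 0, "wy": 0, "wz": 0}, {"hand": 85, "tx": 0, "ty": 0, "tz": 30, "wx": 0, "wy": 0, "wz": 0}, {"hand": 85, "tx": 0, "ty": 0, "tz": 0, "wx": 0, "wy": 0, "wz": 0}]' --squeeze 40

```text
clock: 2.8
eef_pos: [477.3, -262.6, 43.3]
tcp_rot: [-3.138, -0.002, 1.59]
contact_force: [-0.6, 0.3, -0.3]
opening: 0.998
grasp_force: 0.0
```

arm_command --deltas '[{"hand": 45, "tx": 0, "ty": 0, "tz": 0, "wx": 0, "wy": 0, "wz": 0}, {"hand": 45, "tx": 0, "ty": 0, "tz": 0, "wx": 0, "wy": 0, "wz": 0}, {"hand": 45, "tx": 0, "ty": 0, "tz": 0, "wx": 0, "wy": 0, "wz": 0}, {"hand": 45, "tx": 0, "ty": 0, "tz": 0, "wx": 0, "wy": 0, "wz": 0}, {"hand": 45, "tx": 0, "ty": 0, "tz": 0, "wx": 0, "wy": 0, "wz": 0}, {"hand": 45, "tx": 0, "ty": 0, "tz": 0, "wx": 0, "wy": 0, "wz": 0}]'

```text
clock: 3.55
eef_pos: [479.7, -263.5, 46.8]
tcp_rot: [3.139, 0.002, 1.591]
contact_force: [-0.7, -0.8, 6.5]
opening: 0.648
grasp_force: 44.1
```

arm_command --deltas '[{"hand": 45, "tx": 0, "ty": 0, "tz": -20, "wx": 0, "wy": 0, "wz": 0}, {"hand": 45, "tx": 0, "ty": 0, "tz": -45, "wx": 0, "wy": 0, "wz": 0}, {"hand": 45, "tx": 0, "ty": 0, "tz": -50, "wx": 0, "wy": 0, "wz": 0}, {"hand": 45, "tx": 0, "ty": 0, "tz": -50, "wx": 0, "wy": 0, "wz": 0}, {"hand": 45, "tx": 20, "ty": 5, "tz": -20, "wx": 0, "wy": 0, "wz": 0.02}, {"hand": 45, "tx": 40, "ty": 10, "tz": 0, "wx": 0, "wy": 0, "wz": 0}, {"hand": 45, "tx": 50, "ty": 10, "tz": 0, "wx": 0, "wy": 0, "wz": 0}, {"hand": 45, "tx": 50, "ty": 10, "tz": 0, "wx": 0, "wy": 0, "wz": 0}]'

```text
clock: 4.55
eef_pos: [513.3, -101.3, 230.9]
tcp_rot: [3.141, 0.0, 1.57]
contact_force: [0.4, -0.4, -2.4]
opening: 0.653
grasp_force: 43.9
```

arm_command --deltas '[{"hand": 45, "tx": 50, "ty": 10, "tz": 0, "wx": 0, "wy": 0, "wz": 0}, {"hand": 45, "tx": 50, "ty": 10, "tz": 0, "wx": 0, "wy": 0, "wz": 0}, {"hand": 45, "tx": 50, "ty": 0, "tz": 0, "wx": 0, "wy": 0, "wz": 0}, {"hand": 45, "tx": 50, "ty": 0, "tz": 0, "wx": 0, "wy": 0, "wz": 0}, {"hand": 45, "tx": 35, "ty": 0, "tz": 0, "wx": 0, "wy": 0, "wz": 0}, {"hand": 45, "tx": 20, "ty": 0, "tz": 0, "wx": 0, "wy": 0, "wz": 0}, {"hand": 45, "tx": 0, "ty": 0, "tz": 0, "wx": 0, "wy": 0, "wz": 0}, {"hand": 45, "tx": 0, "ty": 0, "tz": 0, "wx": 0, "wy": 0, "wz": 0}]'

```text
clock: 5.55
eef_pos: [533.3, 151.4, 230.3]
tcp_rot: [-3.141, 0.001, 1.571]
contact_force: [-0.3, -0.7, -2.7]
opening: 0.655
grasp_force: 43.8
```

```bash
python3 -c "
from h import *
shot('wrist','w4.png',1.25); s=r.sense(); print(s['eef_pos'],s['tcp_rot'],s['opening'])"
```

```text
[533.3 151.2 230.3] [-3.1  0.   1.6] 0.6492643283643308
```

View pics/w4.png

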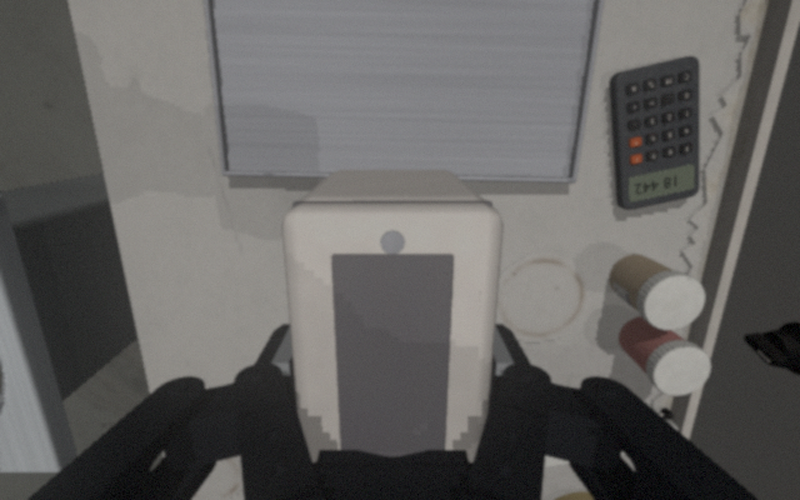

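The tray's near edge runs from (228,175) to (573,180), and its sides reach the top of the picture at (210,0) and (598,0). The box is held straight in the fingers.

```bash
python3 - <<'E'
from h import *
for z in (3,13): print(back("w4",np.array([(228,175),(573,180),(210,0),(598,0)])/1.25,z).round(1).tolist())
E
```

```text
[[387.0, 182.4], [696.2, 177.8], [389.2, 320.1], [697.3, 320.1]]
[[391.0, 183.6], [691.8, 179.2], [393.2, 317.6], [692.9, 317.6]]
```

arm_command --deltas '[{"hand": 45, "tx": 46, "ty": -31, "tz": 0, "wx": 0, "wy": 0, "wz": 0.014}, {"hand": 45, "tx": 46, "ty": -30, "tz": 0, "wx": 0, "wy": 0, "wz": 0}, {"hand": 45, "tx": 46, "ty": -30, "tz": 15, "wx": 0, "wy": 0, "wz": 0}, {"hand": 45, "tx": 0, "ty": 0, "tz": 50, "wx": 0, "wy": 0, "wz": 0}, {"hand": 45, "tx": 0, "ty": 0, "tz": 50, "wx": 0, "wy": 0, "wz": 0}, {"hand": 45, "tx": 0, "ty": 0, "tz": 40, "wx": 0, "wy": 0, "wz": 0}, {"hand": 45, "tx": 0, "ty": 0, "tz": 22, "wx": 0, "wy": 0, "wz": 0}, {"hand": 45, "tx": 0, "ty": 0, "tz": 6, "wx": 0, "wy": 0, "wz": 0}]'

```text
clock: 6.6
eef_pos: [443.3, 289.8, 46.1]
tcp_rot: [-3.14, 0.002, 1.556]
contact_force: [1.1, 0.7, -2.6]
opening: 0.649
grasp_force: 43.9
```

arm_command --deltas '[{"hand": 45, "tx": 0, "ty": 0, "tz": 0, "wx": 0, "wy": 0, "wz": 0}, {"hand": 45, "tx": 0, "ty": 0, "tz": 0, "wx": 0, "wy": 0, "wz": 0}]'

```text
clock: 6.85
eef_pos: [444.6, 291.5, 48.4]
tcp_rot: [3.14, -0.001, 1.556]
contact_force: [0.5, 0.3, -2.5]
opening: 0.653
grasp_force: 44.0
```

arm_command --deltas '[{"hand": 45, "tx": 0, "ty": 0, "tz": 1, "wx": 0, "wy": 0, "wz": 0}, {"hand": 45, "tx": 0, "ty": 0, "tz": 1, "wx": 0, "wy": 0, "wz": 0}, {"hand": 45, "tx": 0, "ty": 0, "tz": 0, "wx": 0, "wy": 0, "wz": 0}]'

```text
clock: 7.22
eef_pos: [444.0, 291.4, 45.8]
tcp_rot: [3.141, -0.0, 1.557]
contact_force: [-1.5, 0.1, 3.8]
opening: 0.65
grasp_force: 44.6
```

arm_command --deltas '[{"hand": 75, "tx": 0, "ty": 0, "tz": 0, "wx": 0, "wy": 0, "wz": 0}, {"hand": 75, "tx": 0, "ty": 0, "tz": 0, "wx": 0, "wy": 0, "wz": 0}, {"hand": 75, "tx": 0, "ty": 0, "tz": -10, "wx": 0, "wy": 0, "wz": 0}, {"hand": 75, "tx": 0, "ty": 0, "tz": -40, "wx": 0, "wy": 0, "wz": 0}, {"hand": 75, "tx": 0, "ty": 0, "tz": -50, "wx": 0, "wy": 0, "wz": 0}, {"hand": 72, "tx": -20, "ty": 0, "tz": -50, "wx": 0, "wy": 0, "wz": -0.023}, {"hand": 72, "tx": -45, "ty": 10, "tz": 0, "wx": 0, "wy": 0, "wz": 0}, {"hand": 72, "tx": -55, "ty": 15, "tz": 0, "wx": 0, "wy": 0, "wz": 0}]'

```text
clock: 8.22
eef_pos: [469.8, 170.9, 197.0]
tcp_rot: [3.139, -0.001, 1.582]
contact_force: [0.9, -0.3, -0.3]
opening: 0.844
grasp_force: 0.0
```

arm_command --deltas '[{"hand": 72, "tx": -55, "ty": 15, "tz": 0, "wx": 0, "wy": 0, "wz": 0}, {"hand": 72, "tx": -55, "ty": 15, "tz": 0, "wx": 0, "wy": 0, "wz": 0}, {"hand": 72, "tx": -55, "ty": 15, "tz": 0, "wx": 0, "wy": 0, "wz": 0}, {"hand": 72, "tx": -55, "ty": 15, "tz": 0, "wx": 0, "wy": 0, "wz": 0}, {"hand": 72, "tx": -55, "ty": 15, "tz": 0, "wx": 0, "wy": 0, "wz": 0}, {"hand": 72, "tx": -55, "ty": 10, "tz": 0, "wx": 0, "wy": 0, "wz": 0}, {"hand": 72, "tx": -40, "ty": 0, "tz": 0, "wx": 0, "wy": 0, "wz": 0}, {"hand": 72, "tx": 0, "ty": 0, "tz": 0, "wx": 0, "wy": 0, "wz": 0}]'

```text
clock: 9.22
eef_pos: [557.5, -200.4, 195.7]
tcp_rot: [3.141, 0.001, 1.577]
contact_force: [-0.4, 0.5, -0.5]
opening: 0.841
grasp_force: 0.0
```

```bash
python3 -c "
from h import *
shot('wrist','w5.png',1.25); s=r.sense(); print(s['eef_pos'],s['tcp_rot'],s['opening'])"
```

```text
[ 557.4 -198.8  195.6] [ 3.1 -0.   1.6] 0.8455263668043939
```

View pics/w5.png

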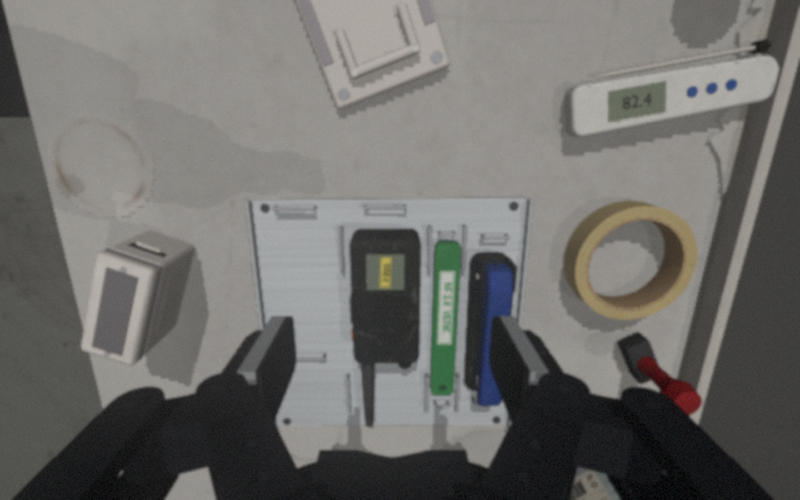

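Radio body at (353-419, 230-363), stick at (431-461, 241-394), stapler base from (468,255) to about (490,400). The plaster bay is empty and nothing was disturbed.

```bash
python3 - <<'E'
from h import *
n="w5"
fit(n,[(250,200),(528,198),(510,424),(281,424)],4,"caddy")
fit(n,[(352,231),(420,230),(418,363),(353,360)],30,"radio")
fit(n,[(434,241),(461,241),(454,395),(431,394)],13,"stick")
print(back(n,np.array([(471,262),(468,380)])/1.25,26),"stapler base left edge")
print(back(n,np.array([(487,300),(510,300),(484,370),(503,370)])/1.25,50),"arm l/r")
E
```

```text
caddy centre [ 559.1 -296.6] yaw(deg) 1.9 w,l 227.3 224.0
radio centre [ 553.2 -262.9] yaw(deg) -0.1 w,l 54.5 116.6
stick centre [ 605.1 -292.5] yaw(deg) 0.9 w,l 22.0 149.5
[[ 621.9 -231.5]
 [ 626.2 -342.3]] stapler base left edge
[[ 631.1 -253.9]
 [ 648.7 -253.9]
 [ 633.3 -315.9]
 [ 648.7 -315.8]] arm l/r
```

arm_command --deltas '[{"hand": 70, "tx": -32, "ty": -4, "tz": 0, "wx": 0, "wy": 0, "wz": 0}, {"hand": 70, "tx": -31.5, "ty": 0, "tz": 0, "wx": 0, "wy": 0, "wz": 0}, {"hand": 70, "tx": 0, "ty": 0, "tz": 40, "wx": 0, "wy": 0, "wz": 0}, {"hand": 70, "tx": 0, "ty": 0, "tz": 50, "wx": 0, "wy": 0, "wz": 0}, {"hand": 70, "tx": 0, "ty": 0, "tz": 40, "wx": 0, "wy": 0, "wz": 0}, {"hand": 70, "tx": 0, "ty": 0, "tz": 25, "wx": 0, "wy": 0, "wz": 0}, {"hand": 70, "tx": 0, "ty": 0, "tz": 13, "wx": 0, "wy": 0, "wz": 0}, {"hand": 70, "tx": 0, "ty": 0, "tz": 0, "wx": 0, "wy": 0, "wz": 0}]'

```text
clock: 10.28
eef_pos: [554.1, -260.5, 27.1]
tcp_rot: [-3.141, -0.001, 1.581]
contact_force: [-0.5, -0.1, -0.4]
opening: 0.82
grasp_force: 0.0
```

arm_command --deltas '[{"hand": 70, "tx": 0, "ty": 0, "tz": 7, "wx": 0, "wy": 0, "wz": 0}, {"hand": 70, "tx": 0, "ty": 0, "tz": 7, "wx": 0, "wy": 0, "wz": 0}, {"hand": 70, "tx": 0, "ty": 0, "tz": 0, "wx": 0, "wy": 0, "wz": 0}, {"hand": 70, "tx": 0, "ty": 0, "tz": 0, "wx": 0, "wy": 0, "wz": 0}]'

```text
clock: 10.78
eef_pos: [554.3, -261.5, 13.5]
tcp_rot: [3.141, 0.0, 1.58]
contact_force: [-0.4, -1.1, 0.9]
opening: 0.824
grasp_force: 0.0
```

No contact at the sides; close.

arm_command --deltas '[{"hand": 45, "tx": 0, "ty": 0, "tz": 0.5, "wx": 0, "wy": 0, "wz": 0}, {"hand": 45, "tx": 0, "ty": 0, "tz": 0, "wx": 0, "wy": 0, "wz": 0}, {"hand": 45, "tx": 0, "ty": 0, "tz": 0, "wx": 0, "wy": 0, "wz": 0}, {"hand": 45, "tx": 0, "ty": 0, "tz": 0, "wx": 0, "wy": 0, "wz": 0}, {"hand": 45, "tx": 0, "ty": 0, "tz": 0, "wx": 0, "wy": 0, "wz": 0}]' --squeeze 50

```text
clock: 11.4
eef_pos: [554.3, -261.5, 13.3]
tcp_rot: [3.141, 0.0, 1.58]
contact_force: [-1.1, 0.8, 5.5]
opening: 0.64
grasp_force: 53.3
```

arm_command --deltas '[{"hand": 45, "tx": 0, "ty": 0, "tz": -10, "wx": 0, "wy": 0, "wz": 0}, {"hand": 45, "tx": 0, "ty": 0, "tz": -25, "wx": 0, "wy": 0, "wz": 0}, {"hand": 45, "tx": 0, "ty": 0, "tz": -45, "wx": 0, "wy": 0, "wz": 0}, {"hand": 45, "tx": 0, "ty": 0, "tz": -45, "wx": 0, "wy": 0, "wz": 0}, {"hand": 45, "tx": 20, "ty": 0, "tz": -20, "wx": 0, "wy": 0, "wz": 0.024}, {"hand": 45, "tx": 45, "ty": 0, "tz": 0, "wx": 0, "wy": 0, "wz": 0}, {"hand": 45, "tx": 55, "ty": 0, "tz": 0, "wx": 0, "wy": 0, "wz": 0}, {"hand": 45, "tx": 55, "ty": 0, "tz": 0, "wx": 0, "wy": 0, "wz": 0}]'

```text
clock: 12.4
eef_pos: [556.0, -84.9, 158.2]
tcp_rot: [3.141, -0.0, 1.555]
contact_force: [1.3, -0.1, -2.6]
opening: 0.64
grasp_force: 54.1
```

arm_command --deltas '[{"hand": 45, "tx": 55, "ty": 0, "tz": 0, "wx": 0, "wy": 0, "wz": 0}, {"hand": 45, "tx": 55, "ty": 0, "tz": 0, "wx": 0, "wy": 0, "wz": 0}, {"hand": 45, "tx": 55, "ty": 0, "tz": 0, "wx": 0, "wy": 0, "wz": 0}, {"hand": 45, "tx": 55, "ty": 0, "tz": 0, "wx": 0, "wy": 0, "wz": 0}, {"hand": 45, "tx": 55, "ty": 0, "tz": 0, "wx": 0, "wy": 0, "wz": 0}, {"hand": 45, "tx": 55, "ty": 0, "tz": 0, "wx": 0, "wy": 0, "wz": 0}, {"hand": 45, "tx": 55, "ty": 0, "tz": 0, "wx": 0, "wy": 0, "wz": 0}, {"hand": 45, "tx": 20, "ty": 0, "tz": 0, "wx": 0, "wy": 0, "wz": 0}]'

```text
clock: 13.4
eef_pos: [561.9, 321.5, 157.9]
tcp_rot: [3.141, -0.001, 1.558]
contact_force: [0.3, -0.7, -3.4]
opening: 0.643
grasp_force: 54.0
```

arm_command --deltas '[{"hand": 45, "tx": 3, "ty": -17, "tz": 20, "wx": 0, "wy": 0, "wz": 0}, {"hand": 45, "tx": 0, "ty": 0, "tz": 45, "wx": 0, "wy": 0, "wz": 0}, {"hand": 45, "tx": 0, "ty": 0, "tz": 45, "wx": 0, "wy": 0, "wz": 0}, {"hand": 45, "tx": 0, "ty": 0, "tz": 20, "wx": 0, "wy": 0, "wz": 0}, {"hand": 45, "tx": 0, "ty": 0, "tz": 12, "wx": 0, "wy": 0, "wz": 0}, {"hand": 45, "tx": 0, "ty": 0, "tz": 1, "wx": 0, "wy": 0, "wz": 0}, {"hand": 45, "tx": 0, "ty": 0, "tz": 0.5, "wx": 0, "wy": 0, "wz": 0}, {"hand": 45, "tx": 0, "ty": 0, "tz": 0, "wx": 0, "wy": 0, "wz": 0}]'

```text
clock: 14.4
eef_pos: [546.2, 322.2, 15.4]
tcp_rot: [3.14, -0.001, 1.556]
contact_force: [0.1, 0.3, -3.1]
opening: 0.644
grasp_force: 54.1
```

arm_command --deltas '[{"hand": 45, "tx": 1, "ty": 0, "tz": 1, "wx": 0, "wy": 0, "wz": 0}, {"hand": 45, "tx": 1, "ty": 0, "tz": 1, "wx": 0, "wy": 0, "wz": 0}, {"hand": 45, "tx": 0, "ty": 0, "tz": 0.5, "wx": 0, "wy": 0, "wz": 0}, {"hand": 45, "tx": 0, "ty": 0, "tz": 0, "wx": 0, "wy": 0, "wz": 0}]'

```text
clock: 14.9
eef_pos: [545.6, 324.1, 12.4]
tcp_rot: [3.141, -0.0, 1.556]
contact_force: [-1.5, -0.2, 5.7]
opening: 0.642
grasp_force: 55.1
```

arm_command --deltas '[{"hand": 70, "tx": 0, "ty": 0, "tz": 0, "wx": 0, "wy": 0, "wz": 0}, {"hand": 70, "tx": 0, "ty": 0, "tz": 0, "wx": 0, "wy": 0, "wz": 0}, {"hand": 70, "tx": 0, "ty": 0, "tz": -15, "wx": 0, "wy": 0, "wz": 0}, {"hand": 70, "tx": 0, "ty": 0, "tz": -45, "wx": 0, "wy": 0, "wz": 0}, {"hand": 70, "tx": 0, "ty": 0, "tz": -50, "wx": 0, "wy": 0, "wz": 0}, {"hand": 56, "tx": -25, "ty": 0, "tz": -30, "wx": 0, "wy": 0, "wz": -0.045}, {"hand": 56, "tx": -50, "ty": 5, "tz": 0, "wx": 0, "wy": 0, "wz": 0}, {"hand": 56, "tx": -56, "ty": 10, "tz": 0, "wx": 0, "wy": 0, "wz": 0}]'

```text
clock: 15.9
eef_pos: [563.6, 192.7, 153.6]
tcp_rot: [3.139, -0.001, 1.602]
contact_force: [0.8, 0.5, -0.7]
opening: 0.66
grasp_force: 0.0
```

arm_command --deltas '[{"hand": 56, "tx": -56, "ty": 10, "tz": 0, "wx": 0, "wy": 0, "wz": 0}, {"hand": 56, "tx": -56, "ty": 10, "tz": 0, "wx": 0, "wy": 0, "wz": 0}, {"hand": 56, "tx": -56, "ty": 10, "tz": 0, "wx": 0, "wy": 0, "wz": 0}, {"hand": 56, "tx": -56, "ty": 10, "tz": 0, "wx": 0, "wy": 0, "wz": 0}, {"hand": 56, "tx": -56, "ty": 10, "tz": 0, "wx": 0, "wy": 0, "wz": 0}, {"hand": 56, "tx": -56, "ty": 10, "tz": 0, "wx": 0, "wy": 0, "wz": 0}, {"hand": 56, "tx": -56, "ty": 5, "tz": 0, "wx": 0, "wy": 0, "wz": 0}, {"hand": 56, "tx": 0, "ty": 0, "tz": 0, "wx": 0, "wy": 0, "wz": 0}]'

```text
clock: 16.9
eef_pos: [640.4, -200.5, 152.8]
tcp_rot: [3.14, 0.001, 1.597]
contact_force: [-0.2, -0.5, -0.4]
opening: 0.658
grasp_force: 0.0
```

```bash
python3 -c "
from h import *
shot('wrist','w6.png',1.25); s=r.sense(); print(s['eef_pos'],s['tcp_rot'],s['opening'])"
```

```text
[ 640.  -198.3  152.5] [3.1 0.  1.6] 0.6512785452030642
```

View pics/w6.png

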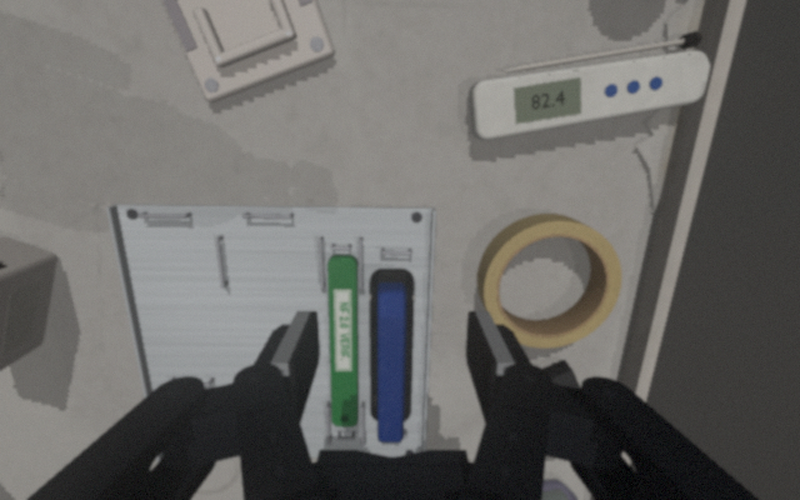

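The radio bay is empty. The stapler base is at (371-413, 269-420) and its blue arm at (379-405, 283-443). The stick is at (329-358, 255-426).

```bash
python3 - <<'E'
from h import *
n="w6"
fit(n,[(371,278),(413,278),(411,410),(370,410)],28,"stapler base")
fit(n,[(379,283),(405,283),(403,443),(379,443)],50,"arm")
fit(n,[(329,256),(357,256),(357,425),(332,426)],13,"stick")
fit(n,[(112,207),(433,209),(425,450),(150,450)],4,"caddy top")
E
```

```text
stapler base centre [ 642.5 -283.3] yaw(deg) 0.9 w,l 30.6 110.2
arm centre [ 642.7 -286.3] yaw(deg) 1.2 w,l 17.2 126.7
stick centre [ 605.7 -292.4] yaw(deg) -0.1 w,l 20.6 149.0
caddy top centre [ 554.5 -293.8] yaw(deg) -0.0 w,l 236.4 216.2
```

arm_command --deltas '[{"hand": 56, "tx": -45, "ty": 2.5, "tz": 0, "wx": 0, "wy": 0, "wz": 0}, {"hand": 56, "tx": -45, "ty": 0, "tz": 20, "wx": 0, "wy": 0, "wz": 0}, {"hand": 56, "tx": 0, "ty": 0, "tz": 45, "wx": 0, "wy": 0, "wz": 0}, {"hand": 56, "tx": 0, "ty": 0, "tz": 40, "wx": 0, "wy": 0, "wz": 0}, {"hand": 56, "tx": 0, "ty": 0, "tz": 20, "wx": 0, "wy": 0, "wz": 0}, {"hand": 56, "tx": 0, "ty": 0, "tz": 10, "wx": 0, "wy": 0, "wz": 0}, {"hand": 56, "tx": 0, "ty": 0, "tz": 3, "wx": 0, "wy": 0, "wz": 0}, {"hand": 56, "tx": 0, "ty": 0, "tz": 0, "wx": 0, "wy": 0, "wz": 0}]'

```text
clock: 17.95
eef_pos: [646.0, -286.6, 15.0]
tcp_rot: [3.14, 0.001, 1.601]
contact_force: [0.4, -0.3, 0.3]
opening: 0.655
grasp_force: 0.0
```

arm_command --deltas '[{"hand": 20, "tx": 0, "ty": 0, "tz": 0, "wx": 0, "wy": 0, "wz": 0}, {"hand": 20, "tx": 0, "ty": 0, "tz": 0, "wx": 0, "wy": 0, "wz": 0}, {"hand": 20, "tx": 0, "ty": 0, "tz": 0, "wx": 0, "wy": 0, "wz": 0}, {"hand": 20, "tx": 0, "ty": 0, "tz": 0, "wx": 0, "wy": 0, "wz": 0}, {"hand": 20, "tx": 0, "ty": 0, "tz": 0, "wx": 0, "wy": 0, "wz": 0}]'

```text
clock: 18.58
eef_pos: [645.4, -286.6, 14.4]
tcp_rot: [3.141, 0.0, 1.601]
contact_force: [-2.3, 0.1, 5.1]
opening: 0.236
grasp_force: 5.1
```

```bash
python3 -c "
from h import *
f=shot('side','s7.png',1)
a=cv2.imread('pics/s7.png')[200:330,310:470]; a=cv2.resize(a,None,fx=4,fy=4,interpolation=cv2.INTER_CUBIC)
f=shot('wrist','w7.png',1); b=cv2.imread('pics/w7.png')[180:400,130:510]
b=cv2.resize(b,(640,370)); a=cv2.resize(a,(640,520))
cv2.imwrite('pics/c7.png',cv2.resize(np.hstack([cv2.resize(a,(400,325)),cv2.resize(b,(400,232)) if 0 else cv2.copyMakeBorder(cv2.resize(b,(400,231)),0,94,0,0,0)]),(800,325)))
print(r.sense()['opening'])"
```

```text
0.23622749885576225
```

View pics/c7.png

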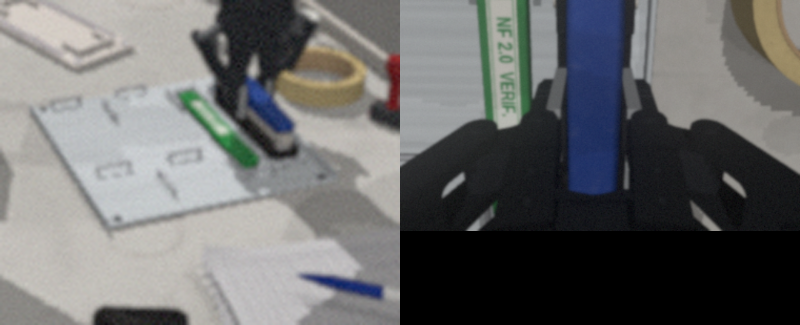

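The side view shows the fingers around the stapler. The wrist crop suggests the pads sit on the base edges, outside the blue arm, yet the opening reads 20 mm. I'll close further and check the force.

arm_command --deltas '[{"hand": 8, "tx": 0, "ty": 0, "tz": 0, "wx": 0, "wy": 0, "wz": 0}, {"hand": 8, "tx": 0, "ty": 0, "tz": 0, "wx": 0, "wy": 0, "wz": 0}, {"hand": 8, "tx": 0, "ty": 0, "tz": 0, "wx": 0, "wy": 0, "wz": 0}, {"hand": 8, "tx": 0, "ty": 0, "tz": 0, "wx": 0, "wy": 0, "wz": 0}]'

```text
clock: 19.18
eef_pos: [645.5, -286.7, 14.6]
tcp_rot: [3.141, 0.0, 1.601]
contact_force: [-1.6, 0.9, 6.2]
opening: 0.223
grasp_force: 50.2
```

arm_command --deltas '[{"hand": 8, "tx": 0, "ty": 0, "tz": -5, "wx": 0, "wy": 0, "wz": 0}, {"hand": 8, "tx": 0, "ty": 0, "tz": -20, "wx": 0, "wy": 0, "wz": 0}, {"hand": 8, "tx": 0, "ty": 0, "tz": -30, "wx": 0, "wy": 0, "wz": 0}, {"hand": 8, "tx": 0, "ty": 0, "tz": 0, "wx": 0, "wy": 0, "wz": 0}]' --squeeze 60

```text
clock: 19.68
eef_pos: [647.3, -287.3, 72.4]
tcp_rot: [3.137, 0.002, 1.601]
contact_force: [1.8, 0.8, -2.2]
opening: 0.225
grasp_force: 58.7
```

```bash
python3 -c "
from h import *
f=shot('side','s8.png',1)
a=cv2.imread('pics/s8.png')[180:310,320:480]; a=cv2.resize(a,(400,325),interpolation=cv2.INTER_CUBIC)
f=shot('wrist','w8.png',1); b=cv2.imread('pics/w8.png')[150:400,160:480]
cv2.imwrite('pics/c8.png',np.hstack([a,cv2.resize(b,(400,325))]))
s=r.sense();print(s['opening'],s['wrist_torque'])"
```

```text
0.22412197769945258 [-0.  0.  0.]
```

View pics/c8.png

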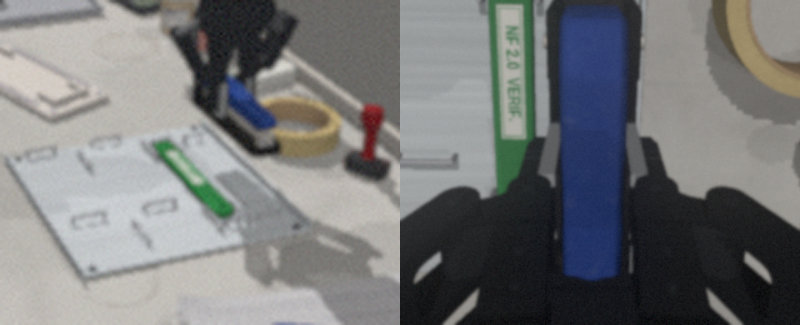

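arm_command --deltas '[{"hand": 8, "tx": 0, "ty": 0, "tz": -45, "wx": 0, "wy": 0, "wz": 0}, {"hand": 8, "tx": 20, "ty": 0, "tz": -40, "wx": 0, "wy": 0, "wz": 0.044}, {"hand": 8, "tx": 45, "ty": 0, "tz": 0, "wx": 0, "wy": 0, "wz": 0}, {"hand": 8, "tx": 55, "ty": -2, "tz": 0, "wx": 0, "wy": 0, "wz": 0}, {"hand": 8, "tx": 55, "ty": -2, "tz": 0, "wx": 0, "wy": 0, "wz": 0}, {"hand": 8, "tx": 55, "ty": -2, "tz": 0, "wx": 0, "wy": 0, "wz": 0}, {"hand": 8, "tx": 55, "ty": -2, "tz": 0, "wx": 0, "wy": 0, "wz": 0}, {"hand": 8, "tx": 55, "ty": -2, "tz": 0, "wx": 0, "wy": 0, "wz": 0}]'

```text
clock: 20.78
eef_pos: [638.1, 55.4, 152.6]
tcp_rot: [-3.14, 0.0, 1.557]
contact_force: [1.1, -0.3, -1.7]
opening: 0.224
grasp_force: 59.0
```

arm_command --deltas '[{"hand": 8, "tx": 55, "ty": -2, "tz": 0, "wx": 0, "wy": 0, "wz": 0}, {"hand": 8, "tx": 55, "ty": -2, "tz": 0, "wx": 0, "wy": 0, "wz": 0}, {"hand": 8, "tx": 55, "ty": -2, "tz": 0, "wx": 0, "wy": 0, "wz": 0}, {"hand": 8, "tx": 50, "ty": -2, "tz": 0, "wx": 0, "wy": 0, "wz": 0}, {"hand": 8, "tx": 20, "ty": 0, "tz": 0, "wx": 0, "wy": 0, "wz": 0}, {"hand": 8, "tx": 0, "ty": 0, "tz": 0, "wx": 0, "wy": 0, "wz": 0}]'

```text
clock: 21.52
eef_pos: [633.7, 289.5, 152.6]
tcp_rot: [-3.14, 0.001, 1.559]
contact_force: [0.1, -0.4, -2.0]
opening: 0.227
grasp_force: 59.0
```

arm_command --deltas '[{"hand": 8, "tx": 0, "ty": 6, "tz": 20, "wx": 0, "wy": 0, "wz": 0}, {"hand": 8, "tx": 0, "ty": 0, "tz": 45, "wx": 0, "wy": 0, "wz": 0}, {"hand": 8, "tx": 0, "ty": 0, "tz": 40, "wx": 0, "wy": 0, "wz": 0}, {"hand": 8, "tx": 0, "ty": 0, "tz": 20, "wx": 0, "wy": 0, "wz": 0}, {"hand": 8, "tx": 0, "ty": 0, "tz": 10, "wx": 0, "wy": 0, "wz": 0}, {"hand": 8, "tx": 0, "ty": 0, "tz": 2, "wx": 0, "wy": 0, "wz": 0}, {"hand": 8, "tx": 0, "ty": 0, "tz": 0, "wx": 0, "wy": 0, "wz": 0}, {"hand": 8, "tx": 0, "ty": 0, "tz": 0, "wx": 0, "wy": 0, "wz": 0}]'

```text
clock: 22.52
eef_pos: [641.1, 289.1, 18.1]
tcp_rot: [3.14, -0.001, 1.557]
contact_force: [-0.3, 0.7, -1.5]
opening: 0.221
grasp_force: 58.9
```

arm_command --deltas '[{"hand": 8, "tx": 0, "ty": 0, "tz": 1, "wx": 0, "wy": 0, "wz": 0}, {"hand": 8, "tx": 0, "ty": 0, "tz": 0.5, "wx": 0, "wy": 0, "wz": 0}, {"hand": 8, "tx": 0, "ty": 0, "tz": 0, "wx": 0, "wy": 0, "wz": 0}]'

```text
clock: 22.9
eef_pos: [640.3, 288.7, 15.3]
tcp_rot: [-3.142, 0.0, 1.557]
contact_force: [0.4, 1.0, -1.6]
opening: 0.221
grasp_force: 58.9
```

arm_command --deltas '[{"hand": 8, "tx": 0, "ty": 0, "tz": 1, "wx": 0, "wy": 0, "wz": 0}, {"hand": 8, "tx": 0, "ty": 0, "tz": 1, "wx": 0, "wy": 0, "wz": 0}, {"hand": 8, "tx": 0, "ty": 0, "tz": 0, "wx": 0, "wy": 0, "wz": 0}]'

```text
clock: 23.28
eef_pos: [640.4, 288.7, 13.6]
tcp_rot: [-3.142, -0.0, 1.557]
contact_force: [-2.0, -0.4, 3.3]
opening: 0.222
grasp_force: 59.5
```

arm_command --deltas '[{"hand": 56, "tx": 0, "ty": 0, "tz": 0, "wx": 0, "wy": 0, "wz": 0}, {"hand": 56, "tx": 0, "ty": 0, "tz": 0, "wx": 0, "wy": 0, "wz": 0}, {"hand": 56, "tx": 0, "ty": 0, "tz": -20, "wx": 0, "wy": 0, "wz": 0}, {"hand": 56, "tx": 0, "ty": 0, "tz": -45, "wx": 0, "wy": 0, "wz": 0}, {"hand": 56, "tx": 0, "ty": 0, "tz": -50, "wx": 0, "wy": 0, "wz": 0}, {"hand": 46, "tx": -26, "ty": 0, "tz": -15, "wx": 0, "wy": 0, "wz": -0.028}, {"hand": 46, "tx": -50, "ty": -3, "tz": 0, "wx": 0, "wy": 0, "wz": 0}, {"hand": 46, "tx": -55, "ty": -4, "tz": 0, "wx": 0, "wy": 0, "wz": 0}]'

```text
clock: 24.28
eef_pos: [634.9, 156.9, 145.3]
tcp_rot: [3.139, -0.001, 1.586]
contact_force: [0.9, 0.2, -0.0]
opening: 0.539
grasp_force: 0.0
```

arm_command --deltas '[{"hand": 46, "tx": -56, "ty": -5, "tz": 0, "wx": 0, "wy": 0, "wz": 0}, {"hand": 46, "tx": -56, "ty": -5, "tz": 0, "wx": 0, "wy": 0, "wz": 0}, {"hand": 46, "tx": -56, "ty": -5, "tz": 0, "wx": 0, "wy": 0, "wz": 0}, {"hand": 46, "tx": -56, "ty": -5, "tz": 0, "wx": 0, "wy": 0, "wz": 0}, {"hand": 46, "tx": -56, "ty": -5, "tz": 0, "wx": 0, "wy": 0, "wz": 0}, {"hand": 46, "tx": -56, "ty": -5, "tz": 0, "wx": 0, "wy": 0, "wz": 0}, {"hand": 46, "tx": -56, "ty": -5, "tz": 0, "wx": 0, "wy": 0, "wz": 0}, {"hand": 46, "tx": -50, "ty": 0, "tz": 0, "wx": 0, "wy": 0, "wz": 0}]'

```text
clock: 25.28
eef_pos: [605.5, -287.1, 145.0]
tcp_rot: [3.14, 0.001, 1.584]
contact_force: [1.6, -0.0, -0.6]
opening: 0.542
grasp_force: 0.0
```

arm_command --deltas '[{"hand": 46, "tx": 0, "ty": 0, "tz": 0, "wx": 0, "wy": 0, "wz": 0}, {"hand": 46, "tx": 0, "ty": 0, "tz": 0, "wx": 0, "wy": 0, "wz": 0}]'

```text
clock: 25.52
eef_pos: [605.7, -284.6, 144.1]
tcp_rot: [3.141, -0.0, 1.584]
contact_force: [1.0, 0.4, -0.5]
opening: 0.536
grasp_force: 0.0
```

arm_command --deltas '[{"hand": 46, "tx": -7, "ty": 0, "tz": 25, "wx": 0, "wy": 0, "wz": 0}, {"hand": 46, "tx": 0, "ty": 0, "tz": 45, "wx": 0, "wy": 0, "wz": 0}, {"hand": 46, "tx": 0, "ty": 0, "tz": 40, "wx": 0, "wy": 0, "wz": 0}, {"hand": 40, "tx": 0, "ty": 0, "tz": 15, "wx": 0, "wy": 0, "wz": 0}, {"hand": 40, "tx": 0, "ty": 0, "tz": 8, "wx": 0, "wy": 0, "wz": 0}, {"hand": 36, "tx": 0, "ty": 0, "tz": 3, "wx": 0, "wy": 0, "wz": 0}, {"hand": 36, "tx": 0, "ty": 0, "tz": 0, "wx": 0, "wy": 0, "wz": 0}, {"hand": 36, "tx": 0, "ty": 0, "tz": 0, "wx": 0, "wy": 0, "wz": 0}]' --squeeze 50

```text
clock: 26.52
eef_pos: [606.3, -292.1, 8.3]
tcp_rot: [3.14, 0.001, 1.585]
contact_force: [-1.1, 0.6, -0.2]
opening: 0.428
grasp_force: 0.0
```

arm_command --deltas '[{"hand": 36, "tx": 0, "ty": 0, "tz": 2, "wx": 0, "wy": 0, "wz": 0}, {"hand": 10, "tx": 0, "ty": 0, "tz": 0, "wx": 0, "wy": 0, "wz": 0}, {"hand": 10, "tx": 0, "ty": 0, "tz": 0, "wx": 0, "wy": 0, "wz": 0}, {"hand": 10, "tx": 0, "ty": 0, "tz": 0, "wx": 0, "wy": 0, "wz": 0}, {"hand": 10, "tx": 0, "ty": 0, "tz": 0, "wx": 0, "wy": 0, "wz": 0}]'

```text
clock: 27.15
eef_pos: [606.0, -292.0, 5.6]
tcp_rot: [3.141, 0.0, 1.585]
contact_force: [-0.5, -0.1, 4.1]
opening: 0.242
grasp_force: 49.5
```

arm_command --deltas '[{"hand": 10, "tx": 0, "ty": 0, "tz": -20, "wx": 0, "wy": 0, "wz": 0}, {"hand": 10, "tx": 0, "ty": 0, "tz": -40, "wx": 0, "wy": 0, "wz": 0}, {"hand": 10, "tx": 43, "ty": -9, "tz": -40, "wx": 0, "wy": 0, "wz": 0}, {"hand": 10, "tx": 55, "ty": -14, "tz": 0, "wx": 0, "wy": 0, "wz": 0}, {"hand": 10, "tx": 55, "ty": -14, "tz": 0, "wx": 0, "wy": 0, "wz": 0}, {"hand": 10, "tx": 55, "ty": -14, "tz": 0, "wx": 0, "wy": 0, "wz": 0}, {"hand": 10, "tx": 55, "ty": -14, "tz": 0, "wx": 0, "wy": 0, "wz": 0}, {"hand": 10, "tx": 30, "ty": -14, "tz": 0, "wx": 0, "wy": 0, "wz": 0}]'

```text
clock: 28.15
eef_pos: [522.1, 2.3, 106.3]
tcp_rot: [3.141, -0.0, 1.586]
contact_force: [0.9, -1.1, 0.5]
opening: 0.233
grasp_force: 49.0
```

arm_command --deltas '[{"hand": 10, "tx": 0, "ty": 0, "tz": 0, "wx": 0, "wy": 0, "wz": -0.087}, {"hand": 10, "tx": 0, "ty": 0, "tz": 0, "wx": 0, "wy": 0, "wz": -0.087}, {"hand": 10, "tx": 0, "ty": 0, "tz": 0, "wx": 0, "wy": 0, "wz": -0.087}, {"hand": 10, "tx": 0, "ty": 0, "tz": 0, "wx": 0, "wy": 0, "wz": -0.086}, {"hand": 10, "tx": 0, "ty": 0, "tz": 0, "wx": 0, "wy": 0, "wz": 0}, {"hand": 10, "tx": 0, "ty": 0, "tz": 0, "wx": 0, "wy": 0, "wz": 0}]'

```text
clock: 28.9
eef_pos: [522.8, 0.0, 105.8]
tcp_rot: [3.141, 0.0, 1.93]
contact_force: [0.6, 0.9, 0.2]
opening: 0.236
grasp_force: 49.0
```

```bash
python3 -c "
from h import *
shot('wrist','w9.png',1.25); s=r.sense(); print(s['eef_pos'],s['tcp_rot'],s['opening'])"
```

```text
[522.8   0.  105.6] [3.1 0.  1.9] 0.23813306323839903
```

View pics/w9.png

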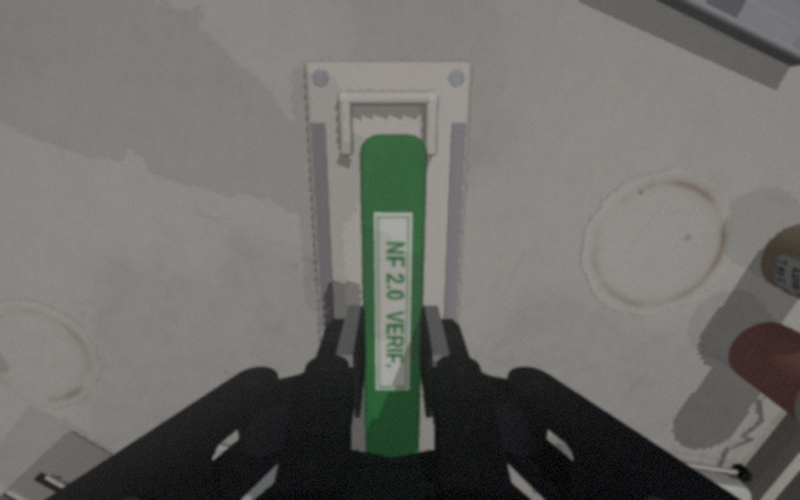

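The stick (361-427, 135-455) is lined up with the sled (305-471, top edge at row 63). The end wall's inner face is at about row 103 and the pocket centre line at about column 388.

```bash
python3 - <<'E'
from h import *
t=np.array([522.8,0]);ya=1.931-np.pi/2
R=np.array([[np.cos(ya),np.sin(ya)],[-np.sin(ya),np.cos(ya)]])
def loc(p,z): return (back("w9",np.array(p)/1.25,z)-t)@R.T
print("sled corners (sled-ish x,y)",loc([(305,63),(471,63),(321,310),(462,310)],8).tolist())
print("end wall in/out",loc([(388,95)],16),"side walls",loc([(344,130),(433,130)],16))
zs=105.7-1.6+9
print("stick end",loc([(394,135),(362,170),(427,170),(365,270),(424,270)],zs).tolist())
E
```

```text
sled corners (sled-ish x,y) [[-45.98965162641572, 106.6271323610034], [43.20005399599633, 106.55138972706149], [-45.1170050296741, -39.177165806998325], [45.64440822628923, -39.326983826866]]
end wall in/out [[-1.4 90. ]] side walls [[-25.4  72.2]
 [ 23.   72.2]]
stick end [[1.2490538114160736, 72.5859180103189], [-9.147276085217884, 61.63524248994007], [11.979141922741904, 61.61070668421586], [-8.894127491706582, 27.031436701036245], [11.77183483744414, 27.00043734787611]]
```

arm_command --deltas '[{"hand": 10, "tx": 2, "ty": -1.5, "tz": 30, "wx": 0, "wy": 0, "wz": 0}, {"hand": 10, "tx": 0, "ty": 0, "tz": 35, "wx": 0, "wy": 0, "wz": 0}, {"hand": 10, "tx": 0, "ty": 0, "tz": 20, "wx": 0, "wy": 0, "wz": 0}, {"hand": 10, "tx": 0, "ty": 0, "tz": 8, "wx": 0, "wy": 0, "wz": 0}, {"hand": 10, "tx": 0, "ty": 0, "tz": 0, "wx": 0, "wy": 0, "wz": 0}, {"hand": 10, "tx": 0, "ty": 0, "tz": 0, "wx": 0, "wy": 0, "wz": 0}]'

```text
clock: 29.7
eef_pos: [521.3, 1.3, 13.1]
tcp_rot: [3.14, 0.0, 1.932]
contact_force: [-0.0, -0.3, -0.4]
opening: 0.239
grasp_force: 49.0
```

arm_command --deltas '[{"hand": 10, "tx": 0, "ty": 0, "tz": 1, "wx": 0, "wy": 0, "wz": 0}, {"hand": 10, "tx": 0, "ty": 0, "tz": 1, "wx": 0, "wy": 0, "wz": 0}, {"hand": 10, "tx": 0, "ty": 0, "tz": 0, "wx": 0, "wy": 0, "wz": 0}]'

```text
clock: 30.08
eef_pos: [520.6, 1.4, 10.4]
tcp_rot: [3.141, 0.0, 1.932]
contact_force: [-0.2, -0.3, -0.4]
opening: 0.237
grasp_force: 49.0
```

arm_command --deltas '[{"hand": 10, "tx": 0, "ty": 0, "tz": 0.7, "wx": 0, "wy": 0, "wz": 0}, {"hand": 10, "tx": 0, "ty": 0, "tz": 0.5, "wx": 0, "wy": 0, "wz": 0}, {"hand": 10, "tx": 0, "ty": 0, "tz": 0, "wx": 0, "wy": 0, "wz": 0}]'

```text
clock: 30.45
eef_pos: [520.6, 1.4, 9.5]
tcp_rot: [3.142, 0.0, 1.932]
contact_force: [-2.1, -0.0, 7.1]
opening: 0.238
grasp_force: 49.8
```

arm_command --deltas '[{"hand": 42, "tx": 0, "ty": 0, "tz": 0, "wx": 0, "wy": 0, "wz": 0}, {"hand": 42, "tx": 0, "ty": 0, "tz": 0, "wx": 0, "wy": 0, "wz": 0}, {"hand": 42, "tx": 0, "ty": 0, "tz": -20, "wx": 0, "wy": 0, "wz": 0}, {"hand": 42, "tx": 0, "ty": 0, "tz": -40, "wx": 0, "wy": 0, "wz": 0}, {"hand": 70, "tx": 0, "ty": 0, "tz": -40, "wx": 0, "wy": 0, "wz": 0.1}, {"hand": 70, "tx": 0, "ty": 0, "tz": -20, "wx": 0, "wy": 0, "wz": 0.1}, {"hand": 70, "tx": 0, "ty": 0, "tz": 0, "wx": 0, "wy": 0, "wz": 0.1}, {"hand": 70, "tx": 0, "ty": 0, "tz": 0, "wx": 0, "wy": 0, "wz": 0.076}]'

```text
clock: 31.45
eef_pos: [520.7, 1.3, 129.4]
tcp_rot: [3.141, -0.0, 1.553]
contact_force: [0.6, 0.5, -0.2]
opening: 0.819
grasp_force: 0.0
```

arm_command --deltas '[{"hand": 70, "tx": 45, "ty": 3, "tz": 0, "wx": 0, "wy": 0, "wz": 0}, {"hand": 70, "tx": 55, "ty": 4, "tz": 0, "wx": 0, "wy": 0, "wz": 0}, {"hand": 70, "tx": 55, "ty": 4, "tz": 0, "wx": 0, "wy": 0, "wz": 0}, {"hand": 70, "tx": 55, "ty": 4, "tz": 0, "wx": 0, "wy": 0, "wz": 0}, {"hand": 70, "tx": 55, "ty": 4, "tz": 0, "wx": 0, "wy": 0, "wz": 0}, {"hand": 70, "tx": 40, "ty": 1, "tz": 0, "wx": 0, "wy": 0, "wz": 0}, {"hand": 70, "tx": 18, "ty": 0, "tz": 0, "wx": 0, "wy": 0, "wz": 0}, {"hand": 70, "tx": 0, "ty": 0, "tz": 0, "wx": 0, "wy": 0, "wz": 0}]'

```text
clock: 32.45
eef_pos: [545.1, 324.4, 128.7]
tcp_rot: [-3.141, 0.0, 1.557]
contact_force: [-0.5, -1.1, -1.1]
opening: 0.825
grasp_force: 0.0
```

arm_command --deltas '[{"hand": 70, "tx": 0, "ty": 0, "tz": 20, "wx": 0, "wy": 0, "wz": 0}, {"hand": 70, "tx": 0, "ty": 0, "tz": 20, "wx": 0, "wy": 0, "wz": 0}]'

```text
clock: 32.7
eef_pos: [545.2, 322.4, 87.5]
tcp_rot: [-3.141, 0.001, 1.554]
contact_force: [-0.0, 0.0, -0.0]
opening: 0.819
grasp_force: 0.0
```

arm_command --deltas '[{"hand": 70, "tx": 0, "ty": 0, "tz": 35, "wx": 0, "wy": 0, "wz": 0}, {"hand": 70, "tx": 0, "ty": 0, "tz": 25, "wx": 0, "wy": 0, "wz": 0}, {"hand": 70, "tx": 0, "ty": 0, "tz": 12, "wx": 0, "wy": 0, "wz": 0}, {"hand": 70, "tx": 0, "ty": 0, "tz": 2, "wx": 0, "wy": 0, "wz": 0}, {"hand": 70, "tx": 0, "ty": 0, "tz": 0, "wx": 0, "wy": 0, "wz": 0}, {"hand": 70, "tx": 0, "ty": 0, "tz": 0, "wx": 0, "wy": 0, "wz": 0}]'

```text
clock: 33.45
eef_pos: [546.0, 324.3, 16.0]
tcp_rot: [3.14, -0.001, 1.556]
contact_force: [-0.2, -0.4, 0.3]
opening: 0.821
grasp_force: 0.0
```

arm_command --deltas '[{"hand": 45, "tx": 0, "ty": 0, "tz": 0, "wx": 0, "wy": 0, "wz": 0}, {"hand": 45, "tx": 0, "ty": 0, "tz": 0, "wx": 0, "wy": 0, "wz": 0}, {"hand": 45, "tx": 0, "ty": 0, "tz": 0, "wx": 0, "wy": 0, "wz": 0}, {"hand": 45, "tx": 0, "ty": 0, "tz": 0, "wx": 0, "wy": 0, "wz": 0}]'

```text
clock: 33.95
eef_pos: [545.9, 324.3, 16.2]
tcp_rot: [3.14, -0.001, 1.556]
contact_force: [-1.3, 0.1, 5.7]
opening: 0.637
grasp_force: 54.0
```

arm_command --deltas '[{"hand": 45, "tx": 0, "ty": 0, "tz": -10, "wx": 0, "wy": 0, "wz": 0}, {"hand": 45, "tx": 0, "ty": 0, "tz": -30, "wx": 0, "wy": 0, "wz": 0}, {"hand": 45, "tx": 0, "ty": 0, "tz": -50, "wx": 0, "wy": 0, "wz": 0}, {"hand": 45, "tx": 0, "ty": 0, "tz": -40, "wx": 0, "wy": 0, "wz": -0.024}, {"hand": 45, "tx": -36, "ty": 0, "tz": 0, "wx": 0, "wy": 0, "wz": 0}, {"hand": 45, "tx": -55, "ty": 0, "tz": 0, "wx": 0, "wy": 0, "wz": 0}, {"hand": 45, "tx": -55, "ty": 0, "tz": 0, "wx": 0, "wy": 0, "wz": 0}, {"hand": 45, "tx": -55, "ty": 0, "tz": 0, "wx": 0, "wy": 0, "wz": 0}]'

```text
clock: 34.95
eef_pos: [546.8, 121.5, 145.6]
tcp_rot: [3.141, -0.0, 1.58]
contact_force: [1.2, 0.1, -2.3]
opening: 0.64
grasp_force: 54.1
```

arm_command --deltas '[{"hand": 45, "tx": -55, "ty": 0, "tz": 0, "wx": 0, "wy": 0, "wz": 0}, {"hand": 45, "tx": -55, "ty": 0, "tz": 0, "wx": 0, "wy": 0, "wz": 0}, {"hand": 45, "tx": -55, "ty": 0, "tz": 0, "wx": 0, "wy": 0, "wz": 0}, {"hand": 45, "tx": -55, "ty": 0, "tz": 0, "wx": 0, "wy": 0, "wz": 0}, {"hand": 45, "tx": -55, "ty": 0, "tz": 0, "wx": 0, "wy": 0, "wz": 0}, {"hand": 45, "tx": -55, "ty": 0, "tz": 0, "wx": 0, "wy": 0, "wz": 0}, {"hand": 45, "tx": -55, "ty": 2, "tz": 0, "wx": 0, "wy": 0, "wz": 0}, {"hand": 45, "tx": 0, "ty": 0, "tz": 0, "wx": 0, "wy": 0, "wz": 0}]'

```text
clock: 35.95
eef_pos: [552.6, -265.5, 145.5]
tcp_rot: [3.141, 0.001, 1.576]
contact_force: [-0.1, -0.4, -2.9]
opening: 0.643
grasp_force: 54.1
```

arm_command --deltas '[{"hand": 45, "tx": 0, "ty": 0, "tz": 20, "wx": 0, "wy": 0, "wz": 0}, {"hand": 45, "tx": 0, "ty": 0, "tz": 20, "wx": 0, "wy": 0, "wz": 0}, {"hand": 45, "tx": 0, "ty": 0, "tz": 20, "wx": 0, "wy": 0, "wz": 0}, {"hand": 45, "tx": 0, "ty": 0, "tz": 0, "wx": 0, "wy": 0, "wz": 0}]'

```text
clock: 36.45
eef_pos: [551.5, -260.8, 83.5]
tcp_rot: [-3.139, -0.002, 1.58]
contact_force: [0.1, -0.1, -1.8]
opening: 0.644
grasp_force: 54.0
```

arm_command --deltas '[{"hand": 45, "tx": 0, "ty": 1.5, "tz": 30, "wx": 0, "wy": 0, "wz": 0}, {"hand": 45, "tx": 0, "ty": 0, "tz": 22, "wx": 0, "wy": 0, "wz": 0}, {"hand": 45, "tx": 0, "ty": 0, "tz": 10, "wx": 0, "wy": 0, "wz": 0}, {"hand": 45, "tx": 0, "ty": 0, "tz": 2, "wx": 0, "wy": 0, "wz": 0}, {"hand": 45, "tx": 0, "ty": 0, "tz": 0, "wx": 0, "wy": 0, "wz": 0}, {"hand": 45, "tx": 0, "ty": 0, "tz": 0, "wx": 0, "wy": 0, "wz": 0}]'

```text
clock: 37.2
eef_pos: [554.8, -262.2, 22.0]
tcp_rot: [3.14, 0.001, 1.58]
contact_force: [-0.4, 0.3, -2.6]
opening: 0.643
grasp_force: 54.0
```

arm_command --deltas '[{"hand": 45, "tx": 0, "ty": 0, "tz": 1, "wx": 0, "wy": 0, "wz": 0}, {"hand": 45, "tx": 0, "ty": 0, "tz": 0, "wx": 0, "wy": 0, "wz": 0}]'

```text
clock: 37.45
eef_pos: [554.3, -262.0, 20.3]
tcp_rot: [3.141, 0.0, 1.58]
contact_force: [-0.7, 0.7, -3.6]
opening: 0.643
grasp_force: 54.0
```

arm_command --deltas '[{"hand": 45, "tx": 0, "ty": 0, "tz": 1, "wx": 0, "wy": 0, "wz": 0}, {"hand": 45, "tx": 0, "ty": 0, "tz": 1, "wx": 0, "wy": 0, "wz": 0}, {"hand": 45, "tx": 0, "ty": 0, "tz": 0.7, "wx": 0, "wy": 0, "wz": 0}, {"hand": 45, "tx": 0, "ty": 0, "tz": 0, "wx": 0, "wy": 0, "wz": 0}]'

```text
clock: 37.95
eef_pos: [554.2, -261.9, 17.3]
tcp_rot: [-3.142, -0.0, 1.58]
contact_force: [-0.1, 0.7, -3.4]
opening: 0.641
grasp_force: 54.1
```

arm_command --deltas '[{"hand": 45, "tx": 0, "ty": 0, "tz": 0.6, "wx": 0, "wy": 0, "wz": 0}, {"hand": 45, "tx": 0, "ty": 0, "tz": 0.5, "wx": 0, "wy": 0, "wz": 0}, {"hand": 45, "tx": 0, "ty": 0, "tz": 0, "wx": 0, "wy": 0, "wz": 0}]'

```text
clock: 38.33
eef_pos: [554.2, -261.9, 17.2]
tcp_rot: [3.142, 0.0, 1.58]
contact_force: [-3.9, 1.1, 7.8]
opening: 0.64
grasp_force: 55.3
```

arm_command --deltas '[{"hand": 70, "tx": 0, "ty": 0, "tz": 0, "wx": 0, "wy": 0, "wz": 0}, {"hand": 70, "tx": 0, "ty": 0, "tz": 0, "wx": 0, "wy": 0, "wz": 0}, {"hand": 70, "tx": 0, "ty": 0, "tz": -15, "wx": 0, "wy": 0, "wz": 0}, {"hand": 70, "tx": 0, "ty": 0, "tz": -45, "wx": 0, "wy": 0, "wz": 0}, {"hand": 70, "tx": 0, "ty": 0, "tz": -50, "wx": 0, "wy": 0, "wz": 0}, {"hand": 60, "tx": 22, "ty": 0, "tz": -20, "wx": 0, "wy": 0, "wz": 0.023}, {"hand": 60, "tx": 50, "ty": 8, "tz": 0, "wx": 0, "wy": 0, "wz": 0}, {"hand": 60, "tx": 55, "ty": 8, "tz": 0, "wx": 0, "wy": 0, "wz": 0}]'

```text
clock: 39.33
eef_pos: [572.1, -134.5, 148.0]
tcp_rot: [3.139, 0.001, 1.555]
contact_force: [0.7, -0.2, -0.3]
opening: 0.7
grasp_force: 0.0
```

arm_command --deltas '[{"hand": 60, "tx": 55, "ty": 9, "tz": 0, "wx": 0, "wy": 0, "wz": 0}, {"hand": 60, "tx": 55, "ty": 9, "tz": 0, "wx": 0, "wy": 0, "wz": 0}, {"hand": 60, "tx": 55, "ty": 9, "tz": 0, "wx": 0, "wy": 0, "wz": 0}, {"hand": 60, "tx": 55, "ty": 9, "tz": 0, "wx": 0, "wy": 0, "wz": 0}, {"hand": 60, "tx": 55, "ty": 9, "tz": 0, "wx": 0, "wy": 0, "wz": 0}, {"hand": 60, "tx": 55, "ty": 9, "tz": 0, "wx": 0, "wy": 0, "wz": 0}, {"hand": 60, "tx": 55, "ty": 8, "tz": 0, "wx": 0, "wy": 0, "wz": 0}, {"hand": 60, "tx": 38, "ty": 0, "tz": 0, "wx": 0, "wy": 0, "wz": 0}]'

```text
clock: 40.33
eef_pos: [639.8, 289.6, 147.4]
tcp_rot: [3.14, -0.001, 1.558]
contact_force: [0.2, 0.2, -0.1]
opening: 0.706
grasp_force: 0.0
```

arm_command --deltas '[{"hand": 56, "tx": 0, "ty": 0, "tz": 15, "wx": 0, "wy": 0, "wz": 0}, {"hand": 56, "tx": 0, "ty": 0, "tz": 30, "wx": 0, "wy": 0, "wz": 0}, {"hand": 56, "tx": 0, "ty": 0, "tz": 0, "wx": 0, "wy": 0, "wz": 0}]'

```text
clock: 40.7
eef_pos: [637.5, 285.3, 99.1]
tcp_rot: [-3.137, 0.002, 1.556]
contact_force: [-0.7, -0.1, 0.1]
opening: 0.655
grasp_force: 0.0
```

arm_command --deltas '[{"hand": 56, "tx": 1, "ty": 0.7, "tz": 30, "wx": 0, "wy": 0, "wz": 0}, {"hand": 56, "tx": 0, "ty": 0, "tz": 30, "wx": 0, "wy": 0, "wz": 0}, {"hand": 56, "tx": 0, "ty": 0, "tz": 18, "wx": 0, "wy": 0, "wz": 0}, {"hand": 56, "tx": 0, "ty": 0, "tz": 7, "wx": 0, "wy": 0, "wz": 0}, {"hand": 56, "tx": 0, "ty": 0, "tz": 0, "wx": 0, "wy": 0, "wz": 0}, {"hand": 56, "tx": 0, "ty": 0, "tz": 0, "wx": 0, "wy": 0, "wz": 0}]'

```text
clock: 41.45
eef_pos: [640.9, 288.2, 17.5]
tcp_rot: [3.14, -0.001, 1.557]
contact_force: [0.0, 1.0, 1.0]
opening: 0.653
grasp_force: 0.0
```

arm_command --deltas '[{"hand": 8, "tx": 0, "ty": 0, "tz": 0, "wx": 0, "wy": 0, "wz": 0}, {"hand": 8, "tx": 0, "ty": 0, "tz": 0, "wx": 0, "wy": 0, "wz": 0}, {"hand": 8, "tx": 0, "ty": 0, "tz": 0, "wx": 0, "wy": 0, "wz": 0}, {"hand": 8, "tx": 0, "ty": 0, "tz": 0, "wx": 0, "wy": 0, "wz": 0}, {"hand": 8, "tx": 0, "ty": 0, "tz": 0, "wx": 0, "wy": 0, "wz": 0}]' --squeeze 60

```text
clock: 42.08
eef_pos: [640.6, 288.2, 17.0]
tcp_rot: [3.141, -0.0, 1.557]
contact_force: [-0.3, -0.2, 6.2]
opening: 0.222
grasp_force: 60.0
```

arm_command --deltas '[{"hand": 8, "tx": 0, "ty": 0, "tz": -10, "wx": 0, "wy": 0, "wz": 0}, {"hand": 8, "tx": 0, "ty": 0, "tz": -30, "wx": 0, "wy": 0, "wz": 0}, {"hand": 8, "tx": 0, "ty": 0, "tz": -50, "wx": 0, "wy": 0, "wz": 0}, {"hand": 8, "tx": 0, "ty": 0, "tz": -40, "wx": 0, "wy": 0, "wz": -0.033}, {"hand": 8, "tx": -36, "ty": 0, "tz": 0, "wx": 0, "wy": 0, "wz": 0}, {"hand": 8, "tx": -55, "ty": -1, "tz": 0, "wx": 0, "wy": 0, "wz": 0}, {"hand": 8, "tx": -55, "ty": -1, "tz": 0, "wx": 0, "wy": 0, "wz": 0}, {"hand": 8, "tx": -55, "ty": -1, "tz": 0, "wx": 0, "wy": 0, "wz": 0}]'

```text
clock: 43.08
eef_pos: [640.4, 85.3, 146.5]
tcp_rot: [-3.141, 0.0, 1.59]
contact_force: [0.2, -1.0, -1.2]
opening: 0.22
grasp_force: 59.1
```

arm_command --deltas '[{"hand": 8, "tx": -55, "ty": -1, "tz": 0, "wx": 0, "wy": 0, "wz": 0}, {"hand": 8, "tx": -55, "ty": -1, "tz": 0, "wx": 0, "wy": 0, "wz": 0}, {"hand": 8, "tx": -55, "ty": -1, "tz": 0, "wx": 0, "wy": 0, "wz": 0}, {"hand": 8, "tx": -55, "ty": 0, "tz": 0, "wx": 0, "wy": 0, "wz": 0}, {"hand": 8, "tx": -55, "ty": 0, "tz": 0, "wx": 0, "wy": 0, "wz": 0}, {"hand": 8, "tx": -55, "ty": 0, "tz": 0, "wx": 0, "wy": 0, "wz": 0}, {"hand": 8, "tx": -50, "ty": 0, "tz": 0, "wx": 0, "wy": 0, "wz": 0}, {"hand": 8, "tx": 0, "ty": 0, "tz": 0, "wx": 0, "wy": 0, "wz": 0}]'

```text
clock: 44.08
eef_pos: [644.5, -296.7, 146.2]
tcp_rot: [-3.142, 0.001, 1.586]
contact_force: [-0.9, 0.7, -0.9]
opening: 0.221
grasp_force: 59.0
```

arm_command --deltas '[{"hand": 8, "tx": 0, "ty": 0, "tz": 20, "wx": 0, "wy": 0, "wz": 0}, {"hand": 8, "tx": 0, "ty": 0, "tz": 20, "wx": 0, "wy": 0, "wz": 0}, {"hand": 8, "tx": 0, "ty": 0, "tz": 20, "wx": 0, "wy": 0, "wz": 0}, {"hand": 8, "tx": 0, "ty": 0, "tz": 0, "wx": 0, "wy": 0, "wz": 0}, {"hand": 8, "tx": 0, "ty": 0, "tz": 0, "wx": 0, "wy": 0, "wz": 0}]'

```text
clock: 44.7
eef_pos: [645.5, -292.8, 86.3]
tcp_rot: [3.142, 0.0, 1.59]
contact_force: [-0.7, -0.1, -1.3]
opening: 0.223
grasp_force: 59.0
```

Descend to ~20, then creep.

arm_command --deltas '[{"hand": 8, "tx": 0, "ty": 0, "tz": 30, "wx": 0, "wy": 0, "wz": 0}, {"hand": 8, "tx": 0, "ty": 0, "tz": 22, "wx": 0, "wy": 0, "wz": 0}, {"hand": 8, "tx": 0, "ty": 0, "tz": 11, "wx": 0, "wy": 0, "wz": 0}, {"hand": 8, "tx": 0, "ty": 0, "tz": 2, "wx": 0, "wy": 0, "wz": 0}, {"hand": 8, "tx": 0, "ty": 0, "tz": 1, "wx": 0, "wy": 0, "wz": 0}, {"hand": 8, "tx": 0, "ty": 0, "tz": 0, "wx": 0, "wy": 0, "wz": 0}, {"hand": 8, "tx": 0, "ty": 0, "tz": 0, "wx": 0, "wy": 0, "wz": 0}]'

```text
clock: 45.58
eef_pos: [645.5, -293.3, 20.9]
tcp_rot: [3.141, 0.0, 1.59]
contact_force: [0.3, 0.9, -1.1]
opening: 0.223
grasp_force: 59.0
```

arm_command --deltas '[{"hand": 8, "tx": 0, "ty": 0, "tz": 1, "wx": 0, "wy": 0, "wz": 0}, {"hand": 8, "tx": 0, "ty": 0, "tz": 0.5, "wx": 0, "wy": 0, "wz": 0}, {"hand": 8, "tx": 0, "ty": 0, "tz": 0, "wx": 0, "wy": 0, "wz": 0}]'

```text
clock: 45.95
eef_pos: [645.1, -293.1, 18.7]
tcp_rot: [-3.141, -0.0, 1.59]
contact_force: [0.4, -0.0, -2.7]
opening: 0.22
grasp_force: 59.0
```

arm_command --deltas '[{"hand": 8, "tx": 0, "ty": 0, "tz": 1, "wx": 0, "wy": 0, "wz": 0}, {"hand": 8, "tx": 0, "ty": 0, "tz": 0.6, "wx": 0, "wy": 0, "wz": 0}, {"hand": 8, "tx": 0, "ty": 0, "tz": 0, "wx": 0, "wy": 0, "wz": 0}]'

```text
clock: 46.32
eef_pos: [645.2, -293.1, 18.0]
tcp_rot: [3.141, 0.0, 1.59]
contact_force: [-3.0, 0.9, 5.7]
opening: 0.226
grasp_force: 60.1
```

arm_command --deltas '[{"hand": 50, "tx": 0, "ty": 0, "tz": 0, "wx": 0, "wy": 0, "wz": 0}, {"hand": 50, "tx": 0, "ty": 0, "tz": 0, "wx": 0, "wy": 0, "wz": 0}, {"hand": 50, "tx": 0, "ty": 0, "tz": -15, "wx": 0, "wy": 0, "wz": 0}, {"hand": 50, "tx": 0, "ty": 0, "tz": -45, "wx": 0, "wy": 0, "wz": 0}, {"hand": 50, "tx": 0, "ty": 0, "tz": -50, "wx": 0, "wy": 0, "wz": 0}, {"hand": 80, "tx": 0, "ty": 0, "tz": -40, "wx": 0, "wy": 0, "wz": 0.033}, {"hand": 80, "tx": 35, "ty": -12, "tz": 0, "wx": 0, "wy": 0, "wz": 0}, {"hand": 80, "tx": 53, "ty": -19, "tz": 0, "wx": 0, "wy": 0, "wz": 0}]'

```text
clock: 47.32
eef_pos: [615.9, -205.0, 169.1]
tcp_rot: [3.138, 0.001, 1.555]
contact_force: [0.5, 0.5, 0.2]
opening: 0.937
grasp_force: 0.0
```

arm_command --deltas '[{"hand": 80, "tx": 53, "ty": -20, "tz": 0, "wx": 0, "wy": 0, "wz": 0}, {"hand": 80, "tx": 53, "ty": -20, "tz": 0, "wx": 0, "wy": 0, "wz": 0}, {"hand": 80, "tx": 53, "ty": -20, "tz": 0, "wx": 0, "wy": 0, "wz": 0}, {"hand": 80, "tx": 53, "ty": -20, "tz": 0, "wx": 0, "wy": 0, "wz": 0}, {"hand": 80, "tx": 53, "ty": -20, "tz": 0, "wx": 0, "wy": 0, "wz": 0}, {"hand": 80, "tx": 53, "ty": -20, "tz": 0, "wx": 0, "wy": 0, "wz": 0}, {"hand": 80, "tx": 53, "ty": -20, "tz": 0, "wx": 0, "wy": 0, "wz": 0}, {"hand": 80, "tx": 53, "ty": -20, "tz": 0, "wx": 0, "wy": 0, "wz": 0}]'

```text
clock: 48.32
eef_pos: [460.9, 223.3, 168.4]
tcp_rot: [3.14, -0.001, 1.557]
contact_force: [0.6, -0.0, 0.3]
opening: 0.935
grasp_force: 0.0
```

arm_command --deltas '[{"hand": 80, "tx": 50, "ty": -12, "tz": 0, "wx": 0, "wy": 0, "wz": 0}, {"hand": 80, "tx": 19, "ty": -6, "tz": 0, "wx": 0, "wy": 0, "wz": 0}, {"hand": 80, "tx": 0, "ty": 0, "tz": 0, "wx": 0, "wy": 0, "wz": 0}, {"hand": 80, "tx": 0, "ty": 0, "tz": 0, "wx": 0, "wy": 0, "wz": 0}]'

```text
clock: 48.82
eef_pos: [444.5, 289.7, 167.3]
tcp_rot: [3.142, 0.0, 1.556]
contact_force: [-0.1, -0.1, -0.4]
opening: 0.941
grasp_force: 0.0
```

arm_command --deltas '[{"hand": 80, "tx": 1, "ty": 0, "tz": 25, "wx": 0, "wy": 0, "wz": 0}, {"hand": 80, "tx": 0, "ty": 0, "tz": 40, "wx": 0, "wy": 0, "wz": 0}, {"hand": 80, "tx": 0, "ty": 0, "tz": 35, "wx": 0, "wy": 0, "wz": 0}, {"hand": 80, "tx": 0, "ty": 0, "tz": 18, "wx": 0, "wy": 0, "wz": 0}, {"hand": 80, "tx": 0, "ty": 0, "tz": 3, "wx": 0, "wy": 0, "wz": 0}, {"hand": 80, "tx": 0, "ty": 0, "tz": 0, "wx": 0, "wy": 0, "wz": 0}, {"hand": 80, "tx": 0, "ty": 0, "tz": 0, "wx": 0, "wy": 0, "wz": 0}]'

```text
clock: 49.7
eef_pos: [445.1, 292.2, 47.3]
tcp_rot: [3.14, -0.001, 1.557]
contact_force: [0.4, 0.5, 0.8]
opening: 0.938
grasp_force: 0.0
```

arm_command --deltas '[{"hand": 45, "tx": 0, "ty": 0, "tz": 0, "wx": 0, "wy": 0, "wz": 0}, {"hand": 45, "tx": 0, "ty": 0, "tz": 0, "wx": 0, "wy": 0, "wz": 0}, {"hand": 45, "tx": 0, "ty": 0, "tz": 0, "wx": 0, "wy": 0, "wz": 0}, {"hand": 45, "tx": 0, "ty": 0, "tz": 0, "wx": 0, "wy": 0, "wz": 0}, {"hand": 45, "tx": 0, "ty": 0, "tz": 0, "wx": 0, "wy": 0, "wz": 0}]' --squeeze 45

```text
clock: 50.32
eef_pos: [444.7, 292.1, 47.0]
tcp_rot: [3.141, -0.001, 1.557]
contact_force: [-0.9, -0.8, 5.7]
opening: 0.65
grasp_force: 48.7
```

arm_command --deltas '[{"hand": 45, "tx": 0, "ty": 0, "tz": -15, "wx": 0, "wy": 0, "wz": 0}, {"hand": 45, "tx": 0, "ty": 0, "tz": -35, "wx": 0, "wy": 0, "wz": 0}, {"hand": 45, "tx": 0, "ty": 0, "tz": -50, "wx": 0, "wy": 0, "wz": 0}, {"hand": 45, "tx": 0, "ty": 0, "tz": -30, "wx": 0, "wy": 0, "wz": -0.033}, {"hand": 45, "tx": -35, "ty": 0, "tz": 0, "wx": 0, "wy": 0, "wz": 0}, {"hand": 45, "tx": -55, "ty": 3, "tz": 0, "wx": 0, "wy": 0, "wz": 0}, {"hand": 45, "tx": -55, "ty": 3, "tz": 0, "wx": 0, "wy": 0, "wz": 0}, {"hand": 45, "tx": -55, "ty": 3, "tz": 0, "wx": 0, "wy": 0, "wz": 0}]'

```text
clock: 51.32
eef_pos: [456.8, 90.5, 177.1]
tcp_rot: [3.141, -0.0, 1.591]
contact_force: [0.3, -0.6, -2.9]
opening: 0.649
grasp_force: 48.9
```

arm_command --deltas '[{"hand": 45, "tx": -55, "ty": 3, "tz": 0, "wx": 0, "wy": 0, "wz": 0}, {"hand": 45, "tx": -55, "ty": 3, "tz": 0, "wx": 0, "wy": 0, "wz": 0}, {"hand": 45, "tx": -55, "ty": 3, "tz": 0, "wx": 0, "wy": 0, "wz": 0}, {"hand": 45, "tx": -55, "ty": 3, "tz": 0, "wx": 0, "wy": 0, "wz": 0}, {"hand": 45, "tx": -55, "ty": 3, "tz": 0, "wx": 0, "wy": 0, "wz": 0}, {"hand": 45, "tx": -50, "ty": 0, "tz": 0, "wx": 0, "wy": 0, "wz": 0}, {"hand": 45, "tx": -30, "ty": 0, "tz": 0, "wx": 0, "wy": 0, "wz": 0}, {"hand": 45, "tx": 0, "ty": 0, "tz": 0, "wx": 0, "wy": 0, "wz": 0}]'

```text
clock: 52.32
eef_pos: [478.6, -264.5, 176.8]
tcp_rot: [3.141, 0.001, 1.587]
contact_force: [-0.5, 1.1, -2.1]
opening: 0.65
grasp_force: 48.8
```

arm_command --deltas '[{"hand": 45, "tx": 0, "ty": 0, "tz": 20, "wx": 0, "wy": 0, "wz": 0}, {"hand": 45, "tx": 0, "ty": 0, "tz": 20, "wx": 0, "wy": 0, "wz": 0}, {"hand": 45, "tx": 0, "ty": 0, "tz": 0, "wx": 0, "wy": 0, "wz": 0}, {"hand": 45, "tx": 0, "ty": 0, "tz": 0, "wx": 0, "wy": 0, "wz": 0}]'

```text
clock: 52.82
eef_pos: [479.2, -262.2, 137.0]
tcp_rot: [3.141, 0.0, 1.59]
contact_force: [0.3, 1.0, -2.3]
opening: 0.652
grasp_force: 48.7
```

arm_command --deltas '[{"hand": 45, "tx": 0, "ty": 0, "tz": 30, "wx": 0, "wy": 0, "wz": 0}, {"hand": 45, "tx": 0, "ty": 0, "tz": 30, "wx": 0, "wy": 0, "wz": 0}, {"hand": 45, "tx": 0, "ty": 0, "tz": 18, "wx": 0, "wy": 0, "wz": 0}, {"hand": 45, "tx": 0, "ty": 0, "tz": 7, "wx": 0, "wy": 0, "wz": 0}, {"hand": 45, "tx": 0, "ty": 0, "tz": 2, "wx": 0, "wy": 0, "wz": 0}, {"hand": 45, "tx": 0, "ty": 0, "tz": 0, "wx": 0, "wy": 0, "wz": 0}, {"hand": 45, "tx": 0, "ty": 0, "tz": 0, "wx": 0, "wy": 0, "wz": 0}]'

```text
clock: 53.7
eef_pos: [479.3, -263.0, 49.9]
tcp_rot: [3.141, 0.001, 1.59]
contact_force: [-0.3, -0.4, -2.9]
opening: 0.647
grasp_force: 48.8
```

arm_command --deltas '[{"hand": 45, "tx": 0, "ty": 0, "tz": 1, "wx": 0, "wy": 0, "wz": 0}, {"hand": 45, "tx": 0, "ty": 0, "tz": 0.6, "wx": 0, "wy": 0, "wz": 0}, {"hand": 45, "tx": 0, "ty": 0, "tz": 0, "wx": 0, "wy": 0, "wz": 0}]'

```text
clock: 54.08
eef_pos: [479.0, -262.8, 48.0]
tcp_rot: [3.141, 0.0, 1.59]
contact_force: [-2.3, -0.5, 3.5]
opening: 0.651
grasp_force: 49.4
```

Seated. Release, lift, and back off to look at the result.

arm_command --deltas '[{"hand": 75, "tx": 0, "ty": 0, "tz": 0, "wx": 0, "wy": 0, "wz": 0}, {"hand": 75, "tx": 0, "ty": 0, "tz": 0, "wx": 0, "wy": 0, "wz": 0}, {"hand": 75, "tx": 0, "ty": 0, "tz": -15, "wx": 0, "wy": 0, "wz": 0}, {"hand": 75, "tx": 0, "ty": 0, "tz": -45, "wx": 0, "wy": 0, "wz": 0}, {"hand": 75, "tx": 0, "ty": 0, "tz": -50, "wx": 0, "wy": 0, "wz": 0}, {"hand": 75, "tx": 0, "ty": 30, "tz": -50, "wx": 0, "wy": 0, "wz": 0}, {"hand": 75, "tx": 40, "ty": 45, "tz": -40, "wx": 0, "wy": 0, "wz": 0}, {"hand": 75, "tx": 50, "ty": 0, "tz": -40, "wx": 0, "wy": 0, "wz": 0}]'

```text
clock: 55.08
eef_pos: [548.2, -177.5, 283.6]
tcp_rot: [3.139, 0.001, 1.589]
contact_force: [-0.1, 0.7, -0.4]
opening: 0.879
grasp_force: 0.0
```

arm_command --deltas '[{"hand": 75, "tx": 0, "ty": 0, "tz": -40, "wx": 0, "wy": 0, "wz": 0}, {"hand": 75, "tx": 0, "ty": 0, "tz": 0, "wx": 0, "wy": 0, "wz": 0}, {"hand": 75, "tx": 0, "ty": 0, "tz": 0, "wx": 0, "wy": 0, "wz": 0}]'

```text
clock: 55.45
eef_pos: [545.8, -177.9, 321.4]
tcp_rot: [3.141, 0.0, 1.59]
contact_force: [0.2, -0.3, 0.6]
opening: 0.879
grasp_force: 0.0
```

```bash
python3 -c "
from h import *
shot('wrist','w10.png',1.25); shot('scene','s10.png',2,(240,170,560,400)); s=r.sense(); print(s['eef_pos'],s['opening'])"
```

```text
[ 545.4 -178.   320.3] 0.8767295426492314
```

View pics/w10.png

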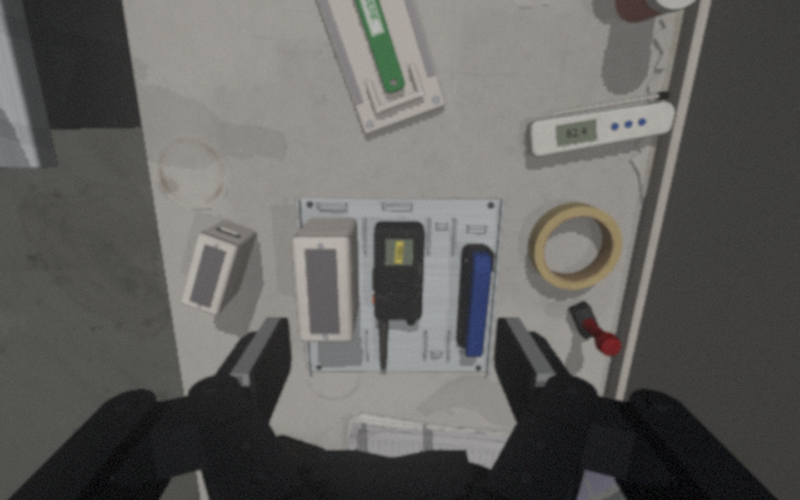

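View pics/s10.png

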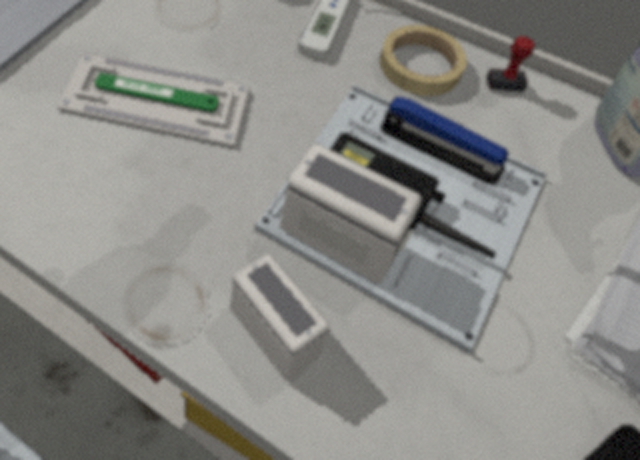

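The stick lies in the sled pocket between the end walls (wrist 355-403, 0-92). The plaster box, radio and stapler are upright in their bays, and nothing at the back of the worktop has moved.

```bash
python3 -c "
from h import *
print(r.sign_off())"
```

```text
the job is handed in; nothing more can be done
None
```

The test stick is flat in the sled pocket, the radio, stapler and plaster box are back upright in their caddy bays, and the job was handed in at about 55 s of the 138 s allowed; no verdict was shown.

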